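# Set up the drying stand and move the test boards to it

### The arm

A 6-joint arm with a two-finger parallel gripper is mounted at the origin on a cart in front of the work surface, level with it; the furniture and walls round the work are solid. World frame = base frame: x ahead of the robot, y to its left, z up, the work surface at z = 0. Lengths are in m, angles in rad, forces in N, time in s.
With the tool pointing down it reaches from about 0.3 to 0.875 m from the base axis. Payload 6.4 kg.
Tool frame: the origin (TCP) lies on the front face of the gripper's body, between the roots of the fingers; the fingertips stand 73 mm ahead of it and the grasp point (between the pads) lies ctrl.pinch_z ahead of it (ctrl.pinch_z is the distance from the TCP to the grasp point, in m); z points along the fingers, x is the direction in which the jaws open and shut, and the axes are right-handed (so a half turn about z gives the same grasp; the last joint's range is limited). The gripper opens to 85 mm and grips with 20 to 120 N. Pads are 22 mm wide; open, the fingers measure 114 mm over their backs; the gripper's body (76 mm by 85 mm) begins 54 mm behind the grasp point. The pads swing forward as they close: fully open they stand 13 mm farther back than shut.
Start: joints at [1.001, 0.181, 1.607, -0, 1.354, -0.206], TCP at [0.205, 0.537, 0.304] pointing down, gripper open.
Joint ranges: [-2.99, 2.99], [-0.89, 2.07], [0.3, 2.58], [-1.14, 4.28], [0, 2.63], [-3.12, 3.12]. Speed limits (rad/s): [2.57, 2.57, 3.01, 3.14, 3.14, 3.14].

### API

Orientations are given as a unit quaternion [w, x, y, z].
In Python, from bench import ctrl gives the robot as it stands.
- The arm moves only by the tool move_arm, never from a script. Its argument "rows" is text: rows parted by semicolons, each of 7 numbers parted by spaces: the shift along the tool's x, y, z in cm, then the turn, a rotation vector about the tool's x, y, z in degrees, then the opening, from 0 (shut) to 1 (fully open). In form: x y z rx ry rz grip; .... A call has 1 to 20 rows; each row shifts and turns the commanded pose from where the row before left it, along the tool's axes as they then stand; what a row does not reach is not made up. A row lasts 1/10 s, in which the tool goes at most 50 mm and 8.59 degrees, less where a joint would pass 70% of its speed; a pose out of reach is approached as far as the arm can. A call with a gripper value outside its range is refused whole. The fingers move at their own pace and stop on an object; the grip force is fixed at half the most. Time passes only in rows, so rows that do not move let the fingers close. It gives the time, the measured TCP pose, the force and the opening at its end, in the units of the state.
- ctrl.get_obs(): the state, without advancing time (a new reading comes with each control period).
- ctrl.camera(name): name is "side" or "top"; returns a dict with "color" (420x560x3 uint8, blue, green, red), "fx", "fy", "cx", "cy" (pixels), "k1" (the pictures are not rectified: a ray, as slopes to the right and down, at radius r is drawn at 1 + k1 r^2 times it, then the intrinsics apply), "rvec" (rotation vector, rad) and "tvec" (3), from world to camera coordinates, as OpenCV has them. Camera axes: x right, y down, z forward; pixel columns grow to the right and rows downward; lengths in m; the calibration is good to about 2 mm. A picture is of the moment at which its call begins. There is no depth.
- ctrl.hand_in(): hands the job in, once; it reports no verdict.
Trained networks look in the newest picture that a camera, given by its name, has taken for a name from the list of things; names that differ only in an ending like _2 or _b are one class to them, and where a whole thing is asked for, a point or a joint stands for the part that bears it (a point fixed in the world has none). Each returns a list of dicts, best first, with "confidence" (0 to 1); they miss things now and then, are a little off and sometimes report something else, mostly with a low value. They report only what shows in the picture. A call takes as long as a camera call. They do not tell look-alikes from the thing itself.
- ctrl.look_for(camera, query): "bbox" ([left, top, right, bottom] in pixels, round what is visible of it).
- ctrl.trace(camera, query): "region" (420x560 bool, what is visible of it) and "bbox" ([left, top, right, bottom] in pixels, round what is visible of it).
The state is a dict: "time_s": time; "q": joint angles; "dq": joint speeds; "joint_efforts": joint torques, N m; "eef_pos": TCP position; "eef_rot": TCP orientation; "wrist_force": force on the tool from outside, world axes, zero at the start; "torque": the same for the moment, N m; "opening": opening from 0.0 (shut) to 1.0 (fully open).
Only numpy, scipy, OpenCV 4.12 (cv2) and the standard library are available. Lean on these libraries where they do the work, as an engineer would, in place of code of your own. Each camera call takes 0.05 s, during which the arm holds its last target.

### The job

Pull the thin drying bar out of its tube until the lock button clicks out, and slide the drip pan under it, centred below the drawn-out bar and along it with its handle towards you. Then lift every test board up off the dipping rack, never letting one drop to the bench, and hang each by its hook over the drying bar. At the end the bar is still locked and the pan still in its place under the boards; leave the sanding block, ink pot and scraper alone.

Things in the scene. Friction and masses are not known exactly. Their poses are not given: they have to be found in the camera images.
- stand: Drying stand, fixed: wooden foot, post and a level square aluminium tube, 20 x 20 x 240 mm. Origin on the bench straight under the tube's open mouth; +x runs back along the tube, away from the robot (within 0.15 rad), z up. The drying bar comes out along -x. Top of the bar 160 mm, top of the tube 164 mm above the bench. Foot and post lie 50 to 200 mm behind the mouth.
- drying_bar (a joint): How far the drying bar (steel, 12 x 12 mm square) is drawn out of the tube, in m: it starts at 0.03 to 0.06 and stops at 0.1825. It takes 2 to 6 N to slide. At about 0.180 the lock button springs up through the tube and the bar can no longer slide back.
- lock_button (a joint): Height in m of the brass lock button (8 mm wide, on the bar, in the top of the tube 20 mm behind the mouth): near 0 while the tube holds it in, 0.008 when it has clicked out.
- bar_tab (a point): Grasp point of the bar's black upright pull tab, 178 mm above the bench: 18 mm along the bar, 14 mm across it, top at 192 mm. At the free end of the bar, same axes as the stand. Drawn out, it is 192 mm in front of the mouth, with the bar free from there to the mouth.
- dip_rack: Dipping rack, fixed, which the test boards hang on at first: wooden foot 270 x 80 x 14 mm, two end posts 244 mm apart and a level square rail 12 x 12 mm along the rack's x, its top 160 mm above the bench. Origin at the centre of the foot's underside, z up. The rack's and the stand's yaws differ by up to 0.3 rad.
- pan_handle (a point): Grasp point of the drip pan: 40 mm above the bench on its upright wooden handle (12 mm wide along the pan's y, 22 mm along its x, top at 62 mm), 215 mm from the middle of the pan on its -x side. The pan slides on the bench when led by it.
- pan_mid (a point): Middle of the drip pan (shallow aluminium tray 200 x 90 x 18 mm, long along its x, 0.2 to 0.4 kg), 9 mm above its underside; +x runs from the handle to the pan. Starts to the right of the stand.
- board0_grip (a point): Test board (3 or 4 alike are there, one may be absent): centre of its black grip, 10 mm thick along y, 24 wide along x, 32 high, z up. The hook's bridge rests on the bar 19 mm below this point; the hook is 16 mm wide, open downward, 20 mm inside (y -10 to 10); its -y lip ends 40 mm below this point; at +y hangs a board 30 x 6 x 62 mm, its bottom 104 mm below this point. 0.05 to 0.1 kg.
- board1_grip (a point): Centre of the black grip of another test board; all as for board0.
- board2_grip (a point): Centre of the black grip of another test board; all as for board0.
- board3_grip (a point): Centre of the black grip of another test board; all as for board0.
- sanding_block: Cork sanding block 56 x 86 x 27 mm, loose; not part of the job.
- ink_pot: Small white ink pot, 36 mm wide and 34 mm high, loose; not part of the job.
- scraper: Spreading knife 93 x 182 x 15 mm with a turned handle, loose; not part of the job.
Not all that is in view belongs to the job. What is shaped like the part that bears board3_grip but red is not meant.

How it is judged:
By the outcome, as a careful person would: the job done as asked, in the order asked, and still so for the second after the job is handed in, with the robot touching nothing.
Of board0, board1, board2, board3 only 3 to 4 are there at a start; the rules pass over those that are not, and their reading is None.
At some moment in a run one of drip_pan may be knocked a few centimetres aside while the robot is not near it.
It also fails if it takes over 210 s, if anything falls off the work surface, if the arm or the gripper's body presses on something with over 40 N, if the wrist force passes 120 N, or if a joint passes its speed limit or range.

## Working session

There is one attempt and no reset: what is moved stays moved. The work goes in short steps, Python scripts to look and compute and a tool call to move; the robot and the scene stay as the last step left them, time stands still between calls to the robot, and variables do not carry over. Pictures are saved under pics/ and viewed, and the job is handed in when it is done.

Besides the shell and the picture viewer there is one more tool, called after "Call:" in YAML: its name, and indented under it one key for each argument. move_arm: Moves the arm, as the interface text tells. Its arguments: {"type":"object","properties":{"rows":{"type":"string"}},"required":["rows"]}

```bash
ls; mkdir -p pics
python3 - <<'E'
from bench import ctrl
import cv2
print(ctrl.get_obs()); print(ctrl.pinch_z)
for n in ("side","top"):
    c=ctrl.camera(n); cv2.imwrite(f"pics/{n}0.png",c["color"])
    print({k:v for k,v in c.items() if k!="color"})
E
```

```text
pics
{'time_s': 0.0, 'q': array([ 1.00068325e+00,  1.81545956e-01,  1.60800830e+00,  1.93064442e-05,
        1.35383478e+00, -2.06265765e-01]), 'dq': array([-1.89755200e-03, -1.65726363e-03, -1.11980034e-03,  2.64789144e-03,
       -3.03072875e-06, -4.89896300e-04]), 'joint_efforts': array([ 1.43688172e-03, -4.44850087e+01, -3.51356220e+01, -1.52324992e-05,
        8.46719515e-03, -4.02018532e-05]), 'eef_pos': array([0.2043473 , 0.53699784, 0.30298115]), 'eef_rot': array([ 3.38769299e-04,  8.23369634e-01,  5.67504748e-01, -8.31905510e-04]), 'wrist_force': array([ 0.61147533, -0.06357183, -1.34768888]), 'torque': array([ 0.01362659,  0.00167548, -0.00445319]), 'opening': 1.0008518510305486}
0.0539
{'fx': 442.44524534870203, 'fy': 442.44524534870203, 'cx': 282.65108758179036, 'cy': 208.14914647906912, 'k1': -0.056653804042286406, 'rvec': array([ 0.2499387 , -2.7546749 ,  1.28245132]), 'tvec': array([0.5381992 , 0.18448395, 1.1803594 ])}
{'fx': 495.841093951977, 'fy': 495.841093951977, 'cx': 283.429484429719, 'cy': 216.51966804644553, 'k1': -0.04117291481097061, 'rvec': array([ 2.15410702, -2.07132939,  0.2175847 ]), 'tvec': array([-0.04735481,  0.57160039,  1.24662122])}
```

View pics/side0.png

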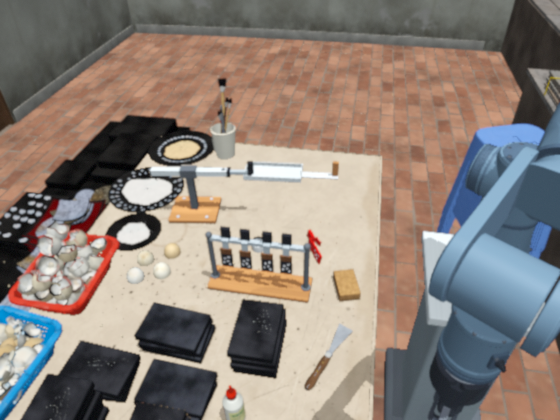

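View pics/top0.png

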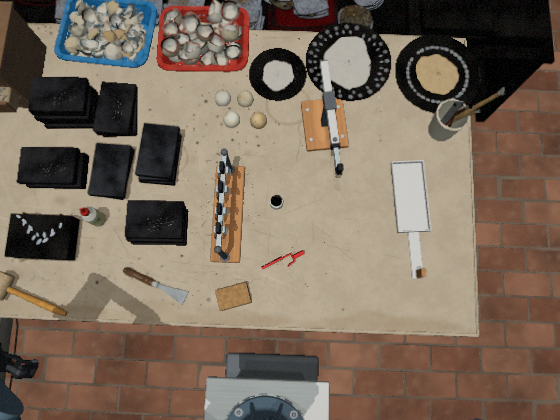

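The side view shows the stand with its tab at (250,168), the rack with four boards at (225-288,250), and the pan at (270,172) with its handle at (335,168). In the top view the tab is at (339,169), the rack at (228,210), and the pan at (409,195) with its handle at (420,272). The red look-alike lies on the bench at (285,260).

```bash
cat > h.py <<'E'
import numpy as np, cv2
from bench import ctrl
from scipy.spatial.transform import Rotation as R
from scipy.optimize import least_squares
class Cam:
    def __init__(s,n):
        c=ctrl.camera(n); s.n=n; s.img=c["color"]; s.K=np.array([[c["fx"],0,c["cx"]],[0,c["fy"],c["cy"]],[0,0,1]])
        s.d=np.array([c["k1"],0,0,0,0.]); s.rv=np.array(c["rvec"],float); s.t=np.array(c["tvec"],float)
        s.R=cv2.Rodrigues(s.rv)[0]; s.C=-s.R.T@s.t
    def proj(s,P): return cv2.projectPoints(np.asarray(P,float).reshape(-1,1,3),s.rv,s.t,s.K,s.d)[0].reshape(-1,2)
    def ray(s,uv):
        p=cv2.undistortPoints(np.array(uv,float).reshape(-1,1,2),s.K,s.d).reshape(-1,2)
        return (s.R.T@np.c_[p,np.ones(len(p))].T).T
    def onz(s,uv,z):
        r=s.ray(uv); return s.C+r*((z-s.C[2])/r[:,2])[:,None]
def tri(ca,ua,cb,ub):
    f=lambda P:np.r_[ca.proj(P)[0]-ua,cb.proj(P)[0]-ub]
    r=least_squares(f,[0.5,0,0.1]); return r.x,np.abs(r.fun).max()
def crop(c,x0,y0,x1,y1,f,name,pts=None):
    im=cv2.resize(c.img[y0:y1,x0:x1],None,fx=f,fy=f,interpolation=cv2.INTER_CUBIC)
    if pts is not None:
        for p in pts: cv2.circle(im,(int((p[0]-x0+.5)*f),int((p[1]-y0+.5)*f)),2,(0,255,0),-1)
    cv2.imwrite("pics/"+name,im)
E
python3 - <<'E'
from h import *
S=Cam("side");T=Cam("top")
for q in ["stand","drying_bar","bar_tab","dip_rack","pan_handle","pan_mid","board0_grip","board3_grip"]:
    for c in (S,T):
        for d in ctrl.trace(c.n,q)[:7]:
            m=d["region"]; ys,xs=np.nonzero(m)
            print(q,c.n,round(d["confidence"],2),np.round(d["bbox"]),np.round([xs.mean(),ys.mean()],1),len(xs))
crop(S,190,215,340,305,5,"s_rack.png");crop(T,195,140,315,280,4,"t_rack.png")
crop(S,130,130,350,230,3.6,"s_stand.png");crop(T,290,50,440,290,2.5,"t_stand.png")
E
```

```text
stand side 0.59 [151. 160. 254. 226.] [196.5 192.4] 2535
stand top 0.62 [300.  61. 347. 175.] [325.2 120.7] 2594
drying_bar side 0.63 [230. 162. 254. 174.] [244.2 170.3] 162
drying_bar top 0.73 [331. 146. 343. 174.] [337.4 161.3] 159
bar_tab side 0.76 [230. 164. 254. 172.] [244.1 170.4] 174
bar_tab top 0.46 [334. 148. 344. 175.] [337.6 161.5] 175
dip_rack side 0.76 [205. 229. 313. 298.] [259.  275.3] 3248
dip_rack top 0.71 [213. 148. 244. 263.] [229.8 215.4] 2209
pan_handle side 0.71 [244. 159. 340. 184.] [288.4 172.4] 1335
pan_handle top 0.81 [395. 155. 427. 277.] [411.  207.1] 3028
pan_mid side 0.95 [242. 160. 340. 181.] [286.7 172.8] 1187
pan_mid top 0.92 [392. 157. 430. 281.] [411.1 207.2] 2950
board0_grip side 0.9 [279. 234. 292. 274.] [285.6 254.9] 411
board0_grip top 0.41 [214. 222. 228. 238.] [219.1 229.1] 127
board3_grip side 0.85 [222. 224. 237. 270.] [225.6 248.1] 425
board3_grip side 0.56 [306. 228. 321. 264.] [313.6 245.4] 294
board3_grip top 0.62 [258. 251. 302. 268.] [281.3 259.3] 99
```

View pics/s_rack.png

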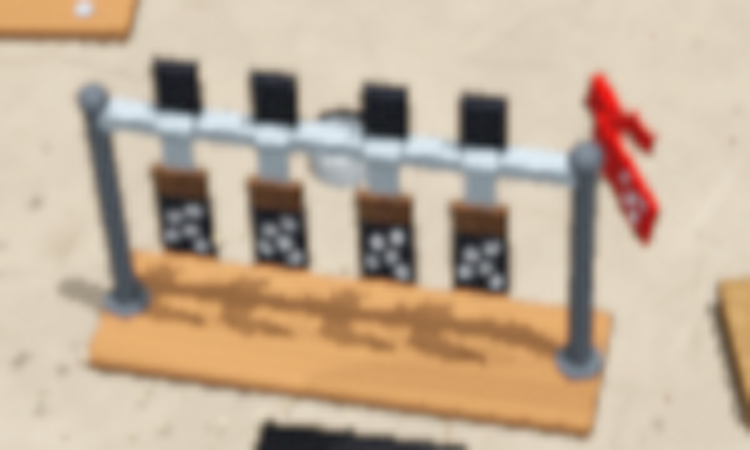

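View pics/t_rack.png

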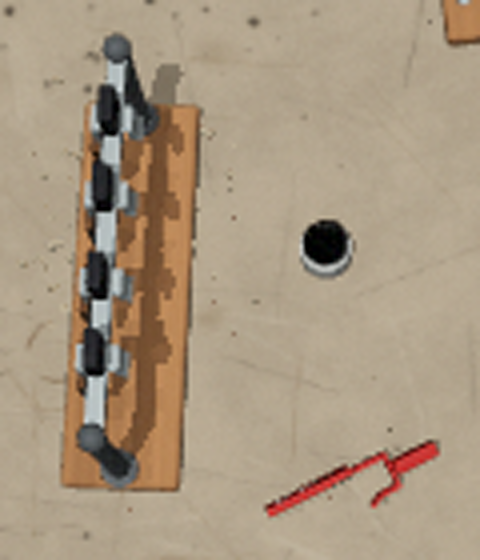

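View pics/s_stand.png

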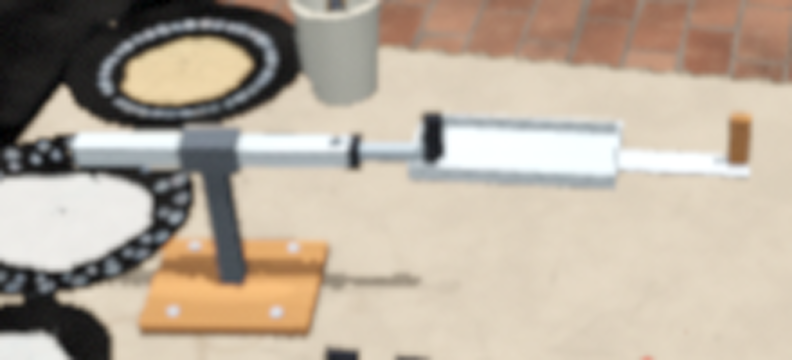

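View pics/t_stand.png

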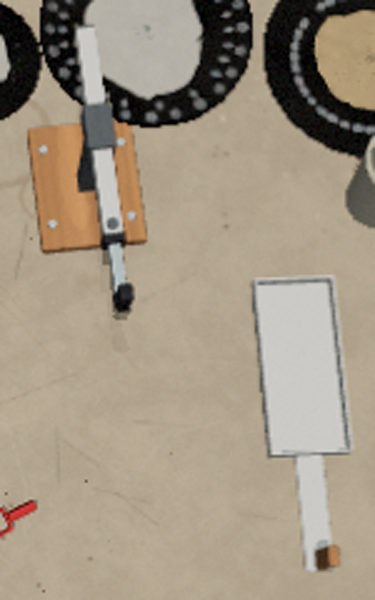

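```bash
cat > fit0.py <<'E'
from h import *
S=Cam("side");T=Cam("top")
def F(p,pts): # pose x,y,yaw
    c,s=np.cos(p[2]),np.sin(p[2]); P=np.asarray(pts,float)
    return np.c_[p[0]+c*P[:,0]-s*P[:,1],p[1]+s*P[:,0]+c*P[:,1],P[:,2]]
def box(x0,x1,y0,y1,z0,z1):
    c=[[x,y,z] for z in(z0,z1) for x,y in((x0,y0),(x1,y0),(x1,y1),(x0,y1))]
    return np.array(c),[(0,1),(1,2),(2,3),(3,0),(4,5),(5,6),(6,7),(7,4),(0,4),(1,5),(2,6),(3,7)]
def over(c,p,boxes,x0,y0,x1,y1,f,name):
    im=cv2.resize(c.img[y0:y1,x0:x1],None,fx=f,fy=f,interpolation=cv2.INTER_CUBIC)
    for pp,b in boxes:
        P,E=box(*b); uv=(c.proj(F(pp,P))-[x0,y0]+.5)*f
        for i,j in E: cv2.line(im,tuple(int(v) for v in uv[i]),tuple(int(v) for v in uv[j]),(0,255,0),1)
    cv2.imwrite("pics/"+name,im)
E
cat > fit1.py <<'E'
from fit0 import *
# stand
def res(p):
    e=p[3]; st=p[:3]; top=F(st,[[.24,0,.164],[-e-.011,0,.192],[0,0,.164]]); s=F(st,[[.24,0,.154],[-e-.011,0,.192],[0,0,.154]])
    return np.r_[(T.proj(top)-[[324.6,60.5],[339,167],[335.8,146.5]]).ravel(),(S.proj(s)-[[150.8,171.7],[250,162],[228.6,171.7]]).ravel()]
r=least_squares(res,[.6,0,0,.05]); print("stand",r.x.round(4),r.fun.round(1)); st=r.x
# pan
m0=T.onz([[409,196]],.009)[0]; 
def resp(p):
    c=[[.1,.045,.018],[.1,-.045,.018],[-.1,-.045,.018],[-.1,.045,.018]]
    t=np.array([[253,280],[330,277],[349,452],[271,456]])/2.5+[290,50]
    h=F(p,[[-.215,0,.062]]); 
    return np.r_[(T.proj(F(p,c))-t).ravel(),(T.proj(h)-np.array([[334,550]])/2.5-[290,50]).ravel(),(S.proj(h)-np.array([[740,115]])/3.6-[130,130]).ravel()]
r=least_squares(resp,[m0[0],m0[1],0]); print("pan",r.x.round(4),r.fun.round(1)); pn=r.x
# rack
def resr(p):
    f=[[-.135,-.04,.014],[-.135,.04,.014],[.135,.04,.014],[.135,-.04,.014]]
    t=np.array([[180,490],[62,487],[88,103],[200,107]])/4+[195,140]
    s=np.array([[590,435],[608,315],[100,360]])/5+[190,215]
    s[2]=np.array([92,365])/5+[190,215]
    fs=[[-.135,.04,.0],[-.135,-.04,.014],[.135,.04,.0]]
    return np.r_[(T.proj(F(p,f))-t).ravel(),(S.proj(F(p,fs))-s).ravel()]
r=least_squares(resr,[.5,.2,0]); print("rack",r.x.round(4),r.fun.round(1)); rk=r.x
# boards along rack x
bx=[]
tt=np.array([[108,108],[102,185],[97,275],[94,352]])/4+[195,140]
ss=np.array([[178,85],[273,98],[385,110],[484,122]])/5+[190,215]
for a,b in zip(tt,ss):
    P,e=tri(T,a,S,b); l=R.from_euler('z',-rk[2]).apply(P-[rk[0],rk[1],0]); print("board",P.round(4),round(e,1),"in rack",l.round(4)); bx.append(l[0])
B=[(st[:3],(0,.24,-.01,.01,.144,.164)),(st[:3],(-st[3],0,-.006,.006,.148,.16)),(st[:3],(-st[3]-.02,-st[3]-.002,-.007,.007,.164,.192)),
 (pn,(-.1,.1,-.045,.045,0,.018)),(pn,(-.226,-.204,-.006,.006,.018,.062)),(rk,(-.135,.135,-.04,.04,0,.014)),(rk,(-.122,.122,-.006,.006,.148,.16))]
for x in bx: B.append((rk,(x-.012,x+.012,-.005,.005,.163,.195)))
np.save("fit.npy",dict(st=st,pn=pn,rk=rk,bx=bx),allow_pickle=True)
over(S,0,B,190,215,340,305,5,"o1.png");over(T,0,B,195,140,315,280,4,"o2.png")
over(S,0,B,130,130,350,230,3.6,"o3.png");over(T,0,B,290,50,440,290,2.5,"o4.png")
E
python3 fit1.py
```

```text
stand [ 0.7333 -0.1475  0.1338  0.051 ] [-0.3 -0.6  0.4  0.3 -0.6  0.5 -0.7 -1.1 -0.4 -0.4  0.9  0.3]
pan [ 0.6544 -0.3715  0.0914] [-0.6 -0.4  0.5 -0.7  1.  -0.4 -0.7 -0.3 -0.3  2.1 -0.6 -0.5]
rack [ 0.5852  0.1267 -0.0019] [-0.2  0.8 -0.5  0.3 -0.2 -0.3  0.5 -0.2  0.   0.9  1.  -2.2 -1.6  0.2]
board [0.6633 0.1288 0.1785] 0.8 in rack [0.0781 0.0023 0.1785]
board [0.6153 0.1295 0.178 ] 0.7 in rack [0.03   0.0028 0.178 ]
board [0.5598 0.1288 0.1784] 0.5 in rack [-0.0254  0.0021  0.1784]
board [0.5126 0.1277 0.1774] 0.7 in rack [-0.0726  0.0009  0.1774]
```

View pics/o1.png

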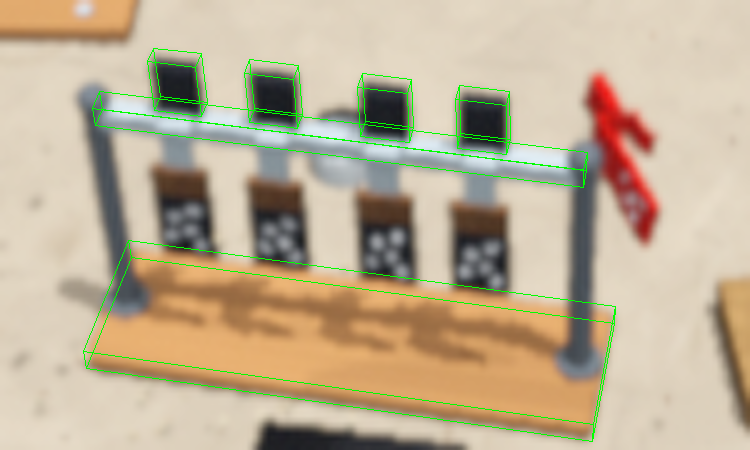

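View pics/o2.png

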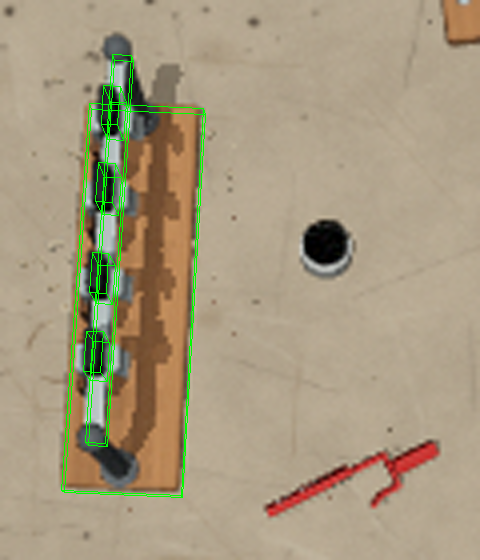

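View pics/o3.png

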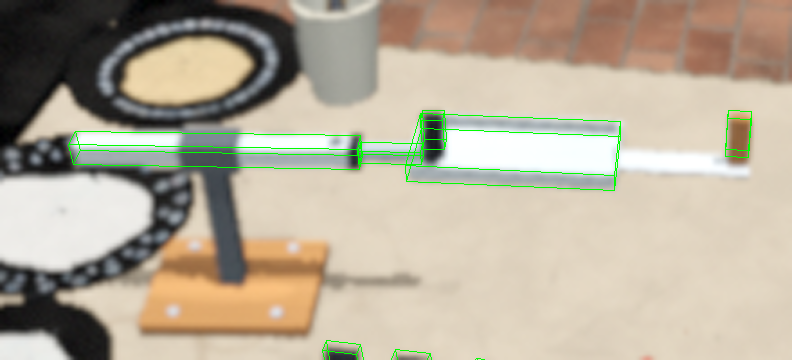

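View pics/o4.png

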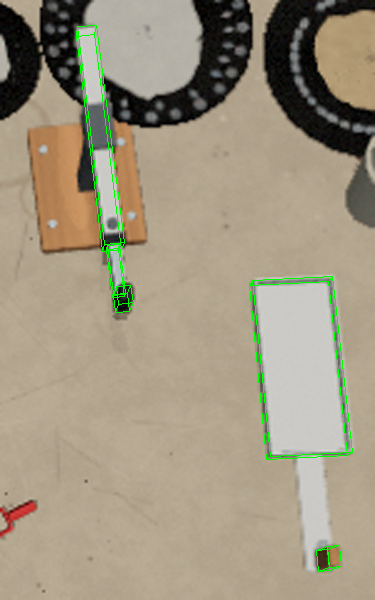

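```bash
cat > go.py <<'E'
from h import *
def d(pos,ang=None,o=None):
    """pos: grasp point target; ang: tool-x heading. prints rz needed (deg) and the shift cm in target tool axes (after turning)"""
    o=o or ctrl.get_obs(); q=o["eef_rot"]; Rm=R.from_quat([q[1],q[2],q[3],q[0]])
    x=Rm.as_matrix()[:,0]; cur=np.arctan2(x[1],x[0])
    z=Rm.as_matrix()[:,2]
    if ang is None: ang=cur
    if abs((ang-cur+np.pi)%(2*np.pi)-np.pi)>np.pi/2: ang+=np.pi
    dr=(ang-cur+np.pi)%(2*np.pi)-np.pi
    tcp=np.array(pos)+[0,0,ctrl.pinch_z]; dv=tcp-o["eef_pos"]
    c,s=np.cos(ang),np.sin(ang)
    print("rz",round(-np.degrees(dr),1),"shift x,y,z cm",np.round([100*(c*dv[0]+s*dv[1]),100*(s*dv[0]-c*dv[1]),-100*dv[2]],2),
      "| tilt z",z.round(3),"tcp",o["eef_pos"].round(4),"ang",round(cur,3),"F",o["wrist_force"].round(1),"open",round(o["opening"],3),"t",round(o["time_s"],1),"q",o["q"].round(2))
E
python3 -c "
from go import *
d([.672,-.156,.25],1.705)"
```

```text
rz -28.5 shift x,y,z cm [-74.97  37.04  -0.  ] | tilt z [-0.  0. -1.] tcp [0.2046 0.5374 0.3039] ang 1.207 F [ 0.8 -0.  -0.6] open 1.001 t 1.1 q [ 1.    0.18  1.61  0.    1.35 -0.21]
```

Call:
move_arm:
  rows: "0 0 0 0 0 -7.1 1;0 0 0 0 0 -7.1 1;0 0 0 0 0 -7.1 1;0 0 0 0 0 -7.2 1;-3 1.5 0 0 0 0 1;-3 1.5 0 0 0 0 1;-3 1.5 0 0 0 0 1;-3 1.5 0 0 0 0 1;-3 1.5 0 0 0 0 1;-3 1.5 0 0 0 0 1;-3 1.5 0 0 0 0 1;-3 1.5 0 0 0 0 1;-3 1.5 0 0 0 0 1;-3 1.5 0 0 0 0 1;-3 1.5 0 0 0 0 1;-3 1.5 0 0 0 0 1"

```text
time_s: 2.7
eef_pos: [0.4316, 0.2034, 0.3041]
eef_rot: [0.0, 0.658, 0.753, 0.0]
wrist_force: [-0.6, -0.1, -0.5]
opening: 1.0
```

Call:
move_arm:
  rows: "-3 1.5 0 0 0 0 1;-3 1.5 0 0 0 0 1;-3 1.5 0 0 0 0 1;-3 1.5 0 0 0 0 1;-3 1.5 0 0 0 0 1;-3 1.5 0 0 0 0 1;-3 1.5 0 0 0 0 1;-3 1.5 0 0 0 0 1;-3 1.5 0 0 0 0 1;-3 1.5 0 0 0 0 1;-3 1.5 0 0 0 0 1;0 0 0 0 0 0 1;0 0 0 0 0 0 1"

```text
time_s: 4.0
eef_pos: [0.6384, -0.101, 0.3033]
eef_rot: [-0.001, 0.659, 0.752, -0.0]
wrist_force: [-0.2, 1.2, 0.3]
opening: 0.996
```

```bash
python3 -c "
from go import *
d([.672,-.156,.18],1.705)
S=Cam('side');T=Cam('top')
p=np.array([[.672,-.156,.192]])
crop(S,190,90,350,210,4.5,'s1.png',S.proj(p));crop(T,270,90,420,220,4.5,'t1.png',T.proj(p))"
```

```text
rz -0.1 shift x,y,z cm [-5.9   2.6   6.94] | tilt z [-0.001  0.001 -1.   ] tcp [ 0.6384 -0.101   0.3033] ang 1.703 F [-0.2  1.2  0.3] open 0.996 t 4.0 q [-0.34  0.34  1.42  0.    1.39 -2.04]
```

View pics/s1.png

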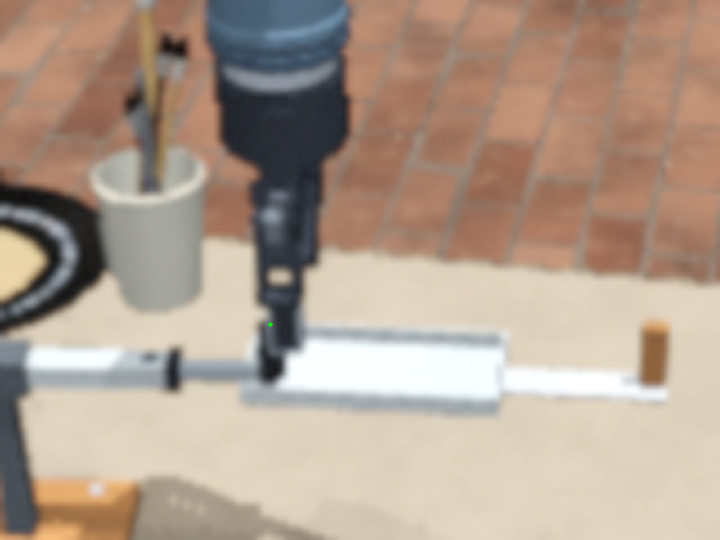

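View pics/t1.png

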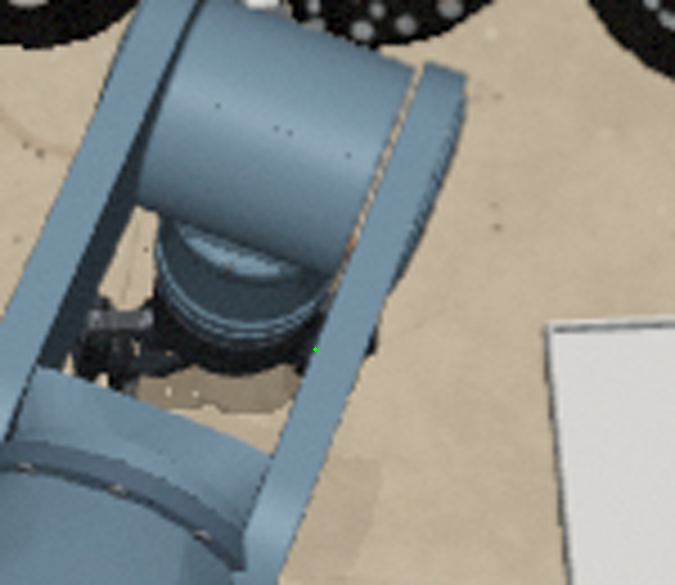

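Call:
move_arm:
  rows: "-2 0.9 0 0 0 0 1;-2 0.9 0 0 0 0 1;-1.9 0.8 0 0 0 0 1;0 0 2 0 0 0 1;0 0 2 0 0 0 1;0 0 1.5 0 0 0 1;0 0 1.4 0 0 0 1;0 0 0 0 0 0 1"

```text
time_s: 4.9
eef_pos: [0.6709, -0.1543, 0.2323]
eef_rot: [-0.002, 0.658, 0.753, -0.001]
wrist_force: [-1.2, -0.1, 0.2]
opening: 1.002
```

```bash
python3 -c "
from go import *
d([.672,-.156,.18],1.705)
S=Cam('side')
p=np.array([[.672,-.156,.192]])
crop(S,190,90,350,210,4.5,'s2.png',S.proj(p))"
```

```text
rz 0.0 shift x,y,z cm [-0.18  0.08 -0.16] | tilt z [-0.004  0.002 -1.   ] tcp [ 0.6709 -0.1543  0.2323] ang 1.705 F [-1.2 -0.1  0.2] open 1.002 t 4.9 q [-0.4   0.49  1.35 -0.    1.3  -2.1 ]
```

View pics/s2.png

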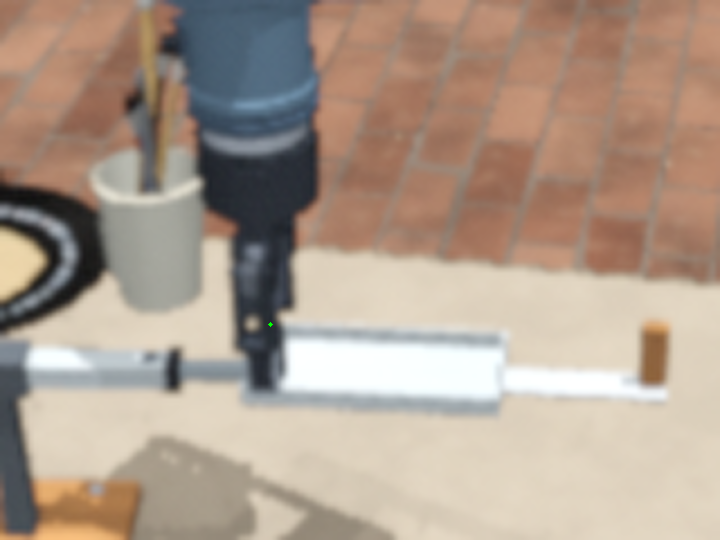

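Call:
move_arm:
  rows: "0 0 -0.2 0 0 0 1;0 0 0 0 0 0 0.5;0 0 0 0 0 0 0;0 0 0 0 0 0 0;0 0 0 0 0 0 0;0 0 0 0 0 0 0;0 0 0 0 0 0 0;0 0 0 0 0 0 0;0 0 0 0 0 0 0;0 0 0 0 0 0 0"

```text
time_s: 5.95
eef_pos: [0.6723, -0.1575, 0.2374]
eef_rot: [0.001, 0.659, 0.753, -0.001]
wrist_force: [0.5, -7.3, 0.5]
opening: 0.151
```

Call:
move_arm:
  rows: "-0.2 0 0 0 0 0 0;0 -0.5 0 0 0 0 0;0 -1 0 0 0 0 0;0 -1 0 0 0 0 0;0 -1 0 0 0 0 0;0 -1 0 0 0 0 0;0 -1 0 0 0 0 0;0 -1 0 0 0 0 0;0 -1 0 0 0 0 0;0 -1 0 0 0 0 0;0 -1 0 0 0 0 0;0 -1 0 0 0 0 0;0 -1 0 0 0 0 0;0 -1 0 0 0 0 0;0 0 0 0 0 0 0;0 0 0 0 0 0 0"

```text
time_s: 7.55
eef_pos: [0.547, -0.1759, 0.2373]
eef_rot: [0.0, 0.658, 0.753, -0.002]
wrist_force: [-9.6, -8.9, 5.8]
opening: 0.151
```

```bash
python3 -c "
from go import *
d([.672,-.156,.18],1.705)
S=Cam('side');T=Cam('top')
crop(S,190,90,350,210,4.5,'s3.png');crop(T,270,90,420,220,4.5,'t3.png')"
```

```text
rz -0.0 shift x,y,z cm [ 0.3  12.65  0.34] | tilt z [-0.003 -0.003 -1.   ] tcp [ 0.547  -0.1759  0.2373] ang 1.704 F [-9.6 -8.9  5.8] open 0.151 t 7.5 q [-0.52  0.25  1.67 -0.    1.23 -2.22]
```

View pics/s3.png

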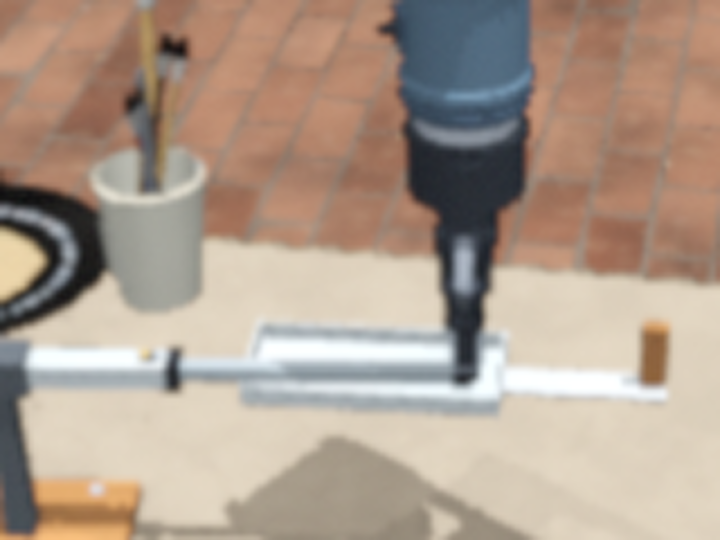

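The brass button now shows at crop (148,353). I'll pull a little further to confirm it has locked and is at the stop.

Call:
move_arm:
  rows: "0 -0.3 0 0 0 0 0;0 -0.2 0 0 0 0 0;0 0 0 0 0 0 0;0 0 0 0 0 0 0"

```text
time_s: 8.05
eef_pos: [0.5435, -0.1765, 0.2373]
eef_rot: [0.002, 0.658, 0.753, -0.001]
wrist_force: [0.8, -7.4, -0.1]
opening: 0.151
```

Call:
move_arm:
  rows: "0 0.5 0 0 0 0 0;0 0.3 0 0 0 0 0;0 0.2 0 0 0 0 0;0 0 0 0 0 0 0;0 0 0 0 0 0 0"

```text
time_s: 8.55
eef_pos: [0.5473, -0.176, 0.2371]
eef_rot: [-0.005, 0.658, 0.753, -0.007]
wrist_force: [-33.5, -10.7, 19.8]
opening: 0.15
```

Call:
move_arm:
  rows: "-0.1 -0.7 0 0 0 0 0;0 0 0 0 0 0 0;0 0 0 0 0 0 0.3;0 0 0 0 0 0 0.6;0 0 0 0 0 0 0.6;0 0 0 0 0 0 0.6;0 0 0 0 0 0 0.6;0 0 -2 0 0 0 0.6;0 0 -3 0 0 0 0.6;0 0 -3 0 0 0 0.6;-4 -2 0 0 0 0 0.6;-4 -2 0 0 0 0 0.6;-4 -2 0 0 0 0 0.6;-3 -2 0 0 0 0 0.6;-3 -2 0 0 0 0 0.6;0 0 0 0 0 0 0.6"

```text
time_s: 10.15
eef_pos: [0.4696, -0.3708, 0.3167]
eef_rot: [0.0, 0.66, 0.751, -0.001]
wrist_force: [0.3, -0.8, -0.1]
opening: 0.601
```

```bash
python3 -c "
from go import *
d([.672,-.156,.18],1.705)
S=Cam('side');T=Cam('top')
cv2.imwrite('pics/full4.png',T.img)
crop(S,130,120,350,220,3.6,'s4.png');crop(T,290,50,450,290,2.5,'t4.png')"
```

```text
rz -0.3 shift x,y,z cm [18.58 22.94  8.28] | tilt z [-0.001 -0.001 -1.   ] tcp [ 0.4696 -0.3708  0.3167] ang 1.7 F [ 0.3 -0.8 -0.1] open 0.601 t 10.2 q [-0.87  0.22  1.53 -0.    1.39 -2.57]
```

View pics/s4.png

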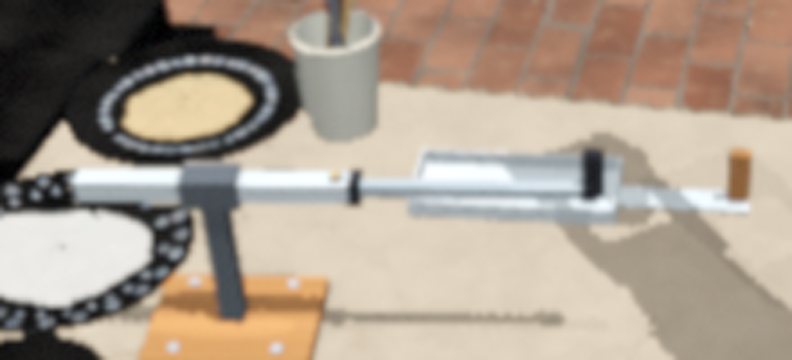

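View pics/t4.png

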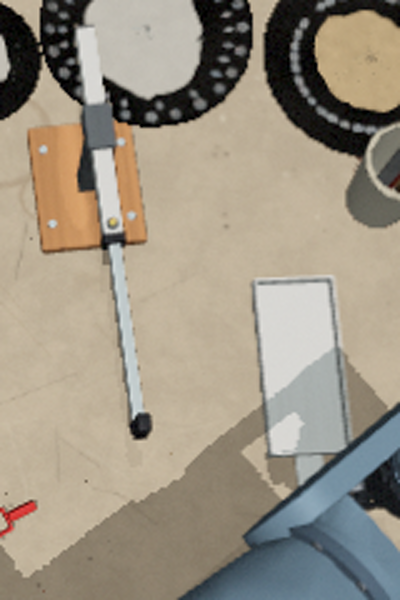

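```bash
cat > fit2.py <<'E'
from fit0 import *
# subpixel centreline of bar/tube in top view: profile across rows
img=T.img.astype(int)
def res(p):
    st=p[:3]
    a=T.proj(F(st,[[.24,0,.164],[-.192,0,.192],[-.165,0,.160],[-.03,0,.160]]))-[[324.7,60.7],[346.2,217.0],[344.9,210],[337.6,158]]
    b=S.proj(F(st,[[.24,0,.154],[-.192,0,.192],[0,0,.154],[-.192,0,.17]]))-[[150.8,171.7],[295,162],[228.6,171.7],[294.5,173]]
    return np.r_[a.ravel(),b.ravel()]
r=least_squares(res,[.73,-.15,.13]); print(r.x.round(4),r.fun.round(1))
st=r.x
tab=F(st,[[-.192,0,.178]])[0]; print(tab)
f=np.load("fit.npy",allow_pickle=True).item(); f["st"]=st; np.save("fit.npy",f,allow_pickle=True)
B=[(st,(0,.24,-.01,.01,.144,.164)),(st,(-.183,0,-.006,.006,.148,.16)),(st,(-.201,-.183,-.007,.007,.164,.192))]
over(T,0,B,290,50,390,240,3,"o5.png"); over(S,0,B,140,130,340,210,4,"o6.png")
E
python3 fit2.py
```

```text
[ 0.7351 -0.1484  0.1344] [-0.1 -1.4  0.2  2.2 -1.6  1.  -0.8  0.2 -1.1 -1.3 -1.   0.2  0.4  0.
 -0.5 -4.5]
[ 0.54479391 -0.17409777  0.178     ]
```

View pics/o5.png

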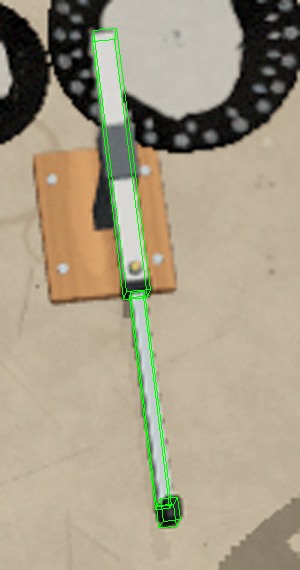

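View pics/o6.png

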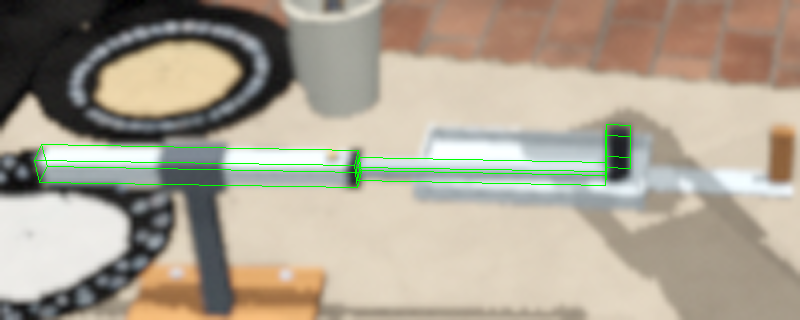

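Run:
```python
from fit0 import *
import go
f=np.load("fit.npy",allow_pickle=True).item(); f["st"]=np.array([.735,-.1486,.146]); np.save("fit.npy",f,allow_pickle=True)
go.d([.4403,-.3911,.16],1.662); go.d([.4403,-.3911,.04],1.662)
```

```text
rz 2.5 shift x,y,z cm [-2.22 -3.4  10.3 ] | tilt z [ 0.  0. -1.] tcp [ 0.4722 -0.3659  0.3169] ang 1.706 F [-0.1  0.   0.7] open 0.603 t 10.4 q [-0.86  0.22  1.53  0.    1.39 -2.56]
rz 2.5 shift x,y,z cm [-2.22 -3.4  22.3 ] | tilt z [ 0.  0. -1.] tcp [ 0.4722 -0.3659  0.3169] ang 1.706 F [-0.1  0.   0.7] open 0.603 t 10.4 q [-0.86  0.22  1.53  0.    1.39 -2.56]
```

Call:
move_arm:
  rows: "-1 -1.7 0 0 0 2.5 0.6;-1.2 -1.7 0 0 0 0 0.6;0 0 3 0 0 0 0.6;0 0 3 0 0 0 0.6;0 0 3 0 0 0 0.6;0 0 3 0 0 0 0.6;0 0 2 0 0 0 0.6;0 0 0 0 0 0 0.6;0 0 0 0 0 0 0.6"

```text
time_s: 11.35
eef_pos: [0.4407, -0.3922, 0.1773]
eef_rot: [-0.0, 0.674, 0.739, 0.0]
wrist_force: [1.0, -0.4, 0.5]
opening: 0.603
```

```bash
python3 -c "
from go import *
d([.4403,-.3911,.04],1.662)
S=Cam('side')
crop(S,250,90,390,210,5,'s5.png')"
```

```text
rz 0.0 shift x,y,z cm [ 0.11 -0.03  8.34] | tilt z [-0.  0. -1.] tcp [ 0.4407 -0.3922  0.1773] ang 1.662 F [ 1.  -0.4  0.5] open 0.603 t 11.3 q [-0.93  0.35  1.67  0.    1.12 -2.59]
```

View pics/s5.png

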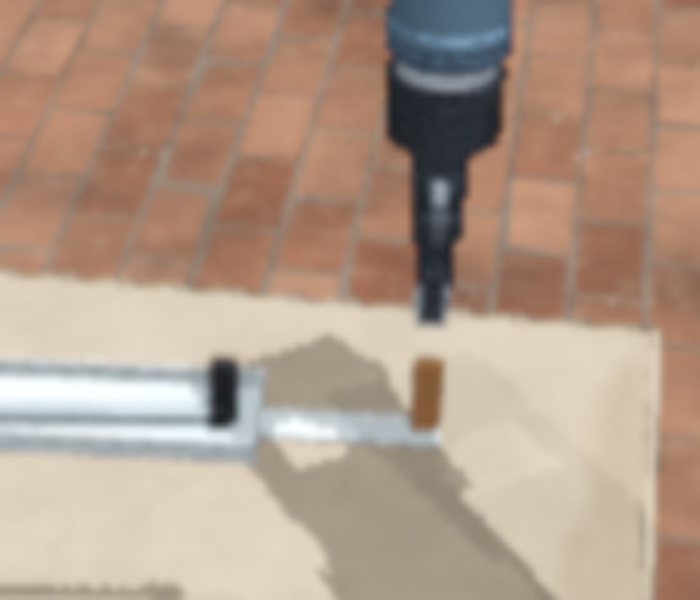

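Aligned over the handle at crop (428,390). I'll lower and grip.

Call:
move_arm:
  rows: "0 0 2 0 0 0 0.6;0 0 2 0 0 0 0.6;0 0 2 0 0 0 0.6;0 0 1.5 0 0 0 0.6;0 0 0.6 0 0 0 0.6;0 0 0 0 0 0 0.3;0 0 0 0 0 0 0;0 0 0 0 0 0 0;0 0 0 0 0 0 0;0 0 0 0 0 0 0;0 0 0 0 0 0 0;0 0 0 0 0 0 0"

```text
time_s: 12.6
eef_pos: [0.4404, -0.3933, 0.0967]
eef_rot: [0.001, 0.675, 0.738, -0.0]
wrist_force: [-1.0, 0.2, 6.6]
opening: 0.132
```

```bash
python3 -c "
from go import *
d([.4273,-.1939,.04],1.7168)"
```

```text
rz -3.2 shift x,y,z cm [19.92  1.6   0.28] | tilt z [ 0.001 -0.001 -1.   ] tcp [ 0.4404 -0.3933  0.0967] ang 1.661 F [-1.   0.2  6.6] open 0.132 t 12.6 q [-0.93  0.48  1.69  0.    0.97 -2.59]
```

Call:
move_arm:
  rows: "0.5 0 0 0 0 -0.1 0;1 0 0 0 0 -0.2 0;1 0 0 0 0 -0.2 0;1 0 0 0 0 -0.2 0;1 0 0 0 0 -0.2 0;1 0 0 0 0 -0.2 0;1 0 0 0 0 -0.2 0;1 0 0 0 0 -0.2 0;1 0.1 0 0 0 -0.2 0;1 0.1 0 0 0 -0.2 0;1 0.1 0 0 0 -0.2 0;1 0.1 0 0 0 -0.2 0;1 0.1 0 0 0 -0.2 0;1 0.1 0 0 0 -0.2 0;1 0.1 0 0 0 -0.2 0;1 0.1 0 0 0 -0.2 0;1 0.1 0 0 0 -0.2 0;1 0.1 0 0 0 0 0;0.5 0.1 0 0 0 0 0;0 0 0 0 0 0 0"

```text
time_s: 14.6
eef_pos: [0.43, -0.2119, 0.0967]
eef_rot: [0.001, 0.653, 0.757, 0.0]
wrist_force: [0.0, -1.0, 9.2]
opening: 0.132
```

```bash
python3 -c "
from go import *
d([.4273,-.1939,.04],1.7168)
T=Cam('top');cv2.imwrite('pics/t6.png',T.img)"
```

```text
rz 0.1 shift x,y,z cm [ 1.82 -0.01  0.28] | tilt z [ 0.002 -0.001 -1.   ] tcp [ 0.43   -0.2119  0.0967] ang 1.719 F [ 0.  -1.   9.2] open 0.132 t 14.6 q [-0.71  0.28  1.98  0.    0.88 -2.43]
```

View pics/t6.png

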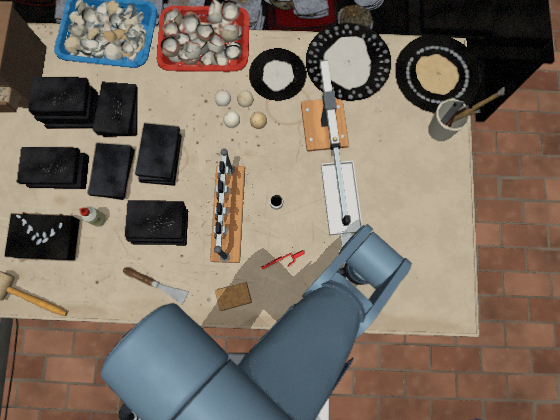

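Call:
move_arm:
  rows: "0.6 0 0 0 0 0 0;0.6 0 0 0 0 0 0;0.6 0 0 0 0 0 0;0 0 0 0 0 0 0;0 0 0 0 0 0 0;0 0 0 0 0 0 0.2;0 0 0 0 0 0 0.5;0 0 0 0 0 0 0.6;0 0 0 0 0 0 0.6;0 0 -2 0 0 0 0.6;0 0 -3 0 0 0 0.6;0 0 -4 0 0 0 0.6;0 0 -4 0 0 0 0.6;0 0 -4 0 0 0 0.6;0 -2 -4 0 0 0 0.6;0 0 0 0 0 0 0.6"

```text
time_s: 16.25
eef_pos: [0.4079, -0.1992, 0.3116]
eef_rot: [0.005, 0.653, 0.757, -0.0]
wrist_force: [0.7, -0.4, -0.2]
opening: 0.599
```

Call:
move_arm:
  rows: "3 0 0 0 0 0 0.6;4 0 0 0 0 0 0.6;4 0 0 0 0 0 0.6;4 0 0 0 0 0 0.6;4 0 0 0 0 0 0.6;4 0 0 0 0 0 0.6;4 0 0 0 0 0 0.6;3 0 0 0 0 0 0.6;0 0 0 0 0 0 0.6;0 0 0 0 0 0 0.6"

```text
time_s: 17.25
eef_pos: [0.3625, 0.0994, 0.3052]
eef_rot: [-0.0, 0.652, 0.758, -0.001]
wrist_force: [0.3, -0.4, 0.7]
opening: 0.599
```

Run:
```python
from fit0 import *
import go
go.d([.5,.2,.25],np.pi/2)
st=np.array([.735,-.1486,.146]); pn=np.r_[F(st,[[-.096,0,0]])[0,:2],.146]; print(pn)
B=[(st,(-.183,0,-.006,.006,.148,.16)),(pn,(-.1,.1,-.045,.045,0,.018)),(pn,(-.226,-.204,-.006,.006,.018,.062))]
over(T,0,B,280,130,400,300,4,"o7.png"); over(S,0,B,200,140,360,230,5,"o8.png")
for c in(S,T):
    for d in ctrl.trace(c.n,"pan_mid")[:2]: print(c.n,d["confidence"],d["bbox"])
```

```text
rz 8.4 shift x,y,z cm [10.17 13.7   0.15] | tilt z [-0.001 -0.    -1.   ] tcp [0.363  0.0983 0.3054] ang 1.718 F [-0.6 -0.   0.2] open 0.6 t 17.4 q [-0.05 -0.31  2.06 -0.    1.39 -1.77]
[ 0.64002135 -0.16256626  0.146     ]
side 0.73 [229.4, 196.3, 338.8, 222.5]
top 0.66 [316.3, 159.1, 357.6, 281.2]
```

View pics/o7.png

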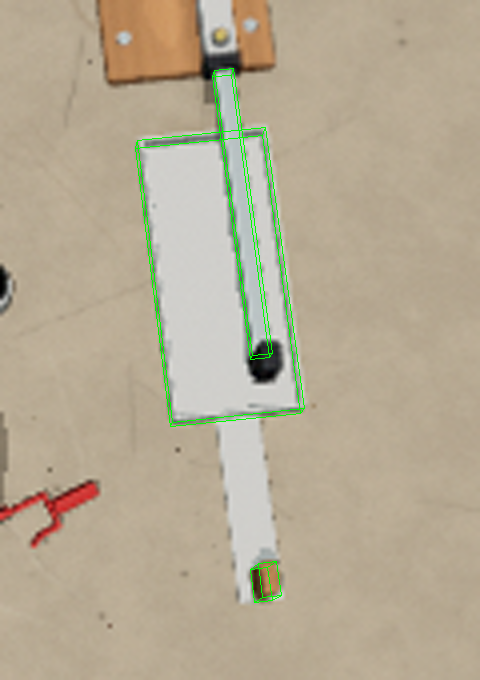

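View pics/o8.png

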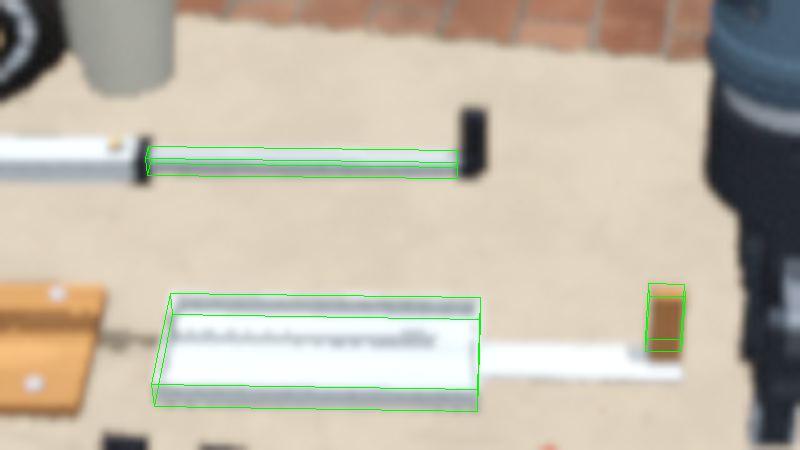

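Run:
```python
import go
go.d([.6633,.129,.25],1.5689); go.d([.6633,.129,.183],1.5689)
```

```text
rz 8.5 shift x,y,z cm [ 3.15 30.01  0.18] | tilt z [-0. -0. -1.] tcp [0.3632 0.098  0.3057] ang 1.717 F [0.  0.4 0.2] open 0.598 t 17.4 q [-0.05 -0.31  2.06 -0.    1.39 -1.77]
rz 8.5 shift x,y,z cm [ 3.15 30.01  6.88] | tilt z [-0. -0. -1.] tcp [0.3632 0.098  0.3057] ang 1.717 F [0.  0.4 0.2] open 0.598 t 17.4 q [-0.05 -0.31  2.06 -0.    1.39 -1.77]
```

Call:
move_arm:
  rows: "0 0 0 0 0 4.2 0.6;0 0 0 0 0 4.3 0.6;0.3 3 0 0 0 0 0.6;0.3 3 0 0 0 0 0.6;0.3 3 0 0 0 0 0.6;0.3 3 0 0 0 0 0.6;0.3 3 0 0 0 0 0.6;0.3 3 0 0 0 0 0.6;0.3 3 0 0 0 0 0.6;0.3 3 0 0 0 0 0.6;0.3 3 0 0 0 0 0.6;0.4 3 0 0 0 0 0.6;0 0 0 0 0 0 0.6;0 0 2 0 0 0 0.6;0 0 0 0 0 0 0.6;0 0 0 0 0 0 0.6"

```text
time_s: 19.05
eef_pos: [0.6624, 0.1289, 0.2853]
eef_rot: [-0.001, 0.708, 0.706, -0.001]
wrist_force: [-0.8, 0.7, -0.5]
opening: 0.604
```

Run:
```python
from h import *
import go
go.d([.6633,.129,.183],1.5689)
S=Cam("side"); p=[[.6633,.129,.195],[.6633,.129,.179]]
crop(S,190,150,310,260,5,"s9.png",S.proj(p))
```

```text
rz 0.0 shift x,y,z cm [0.01 0.09 4.84] | tilt z [-0.002 -0.    -1.   ] tcp [0.6624 0.1289 0.2853] ang 1.569 F [-0.8  0.7 -0.5] open 0.604 t 19.1 q [ 0.02  0.41  1.35 -0.    1.38 -1.55]
```

View pics/s9.png

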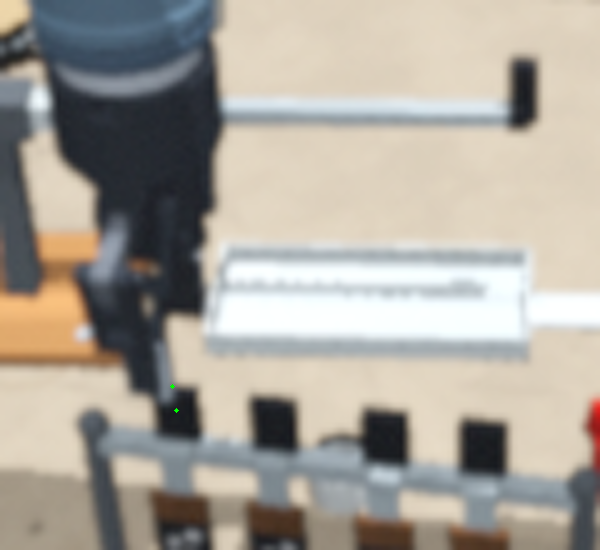

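Call:
move_arm:
  rows: "0 0 1.5 0 0 0 0.6;0 0 1.5 0 0 0 0.6;0 0 1.3 0 0 0 0.6;0 0 0.5 0 0 0 0.6;0 0 0 0 0 0 0.6;0 0 0 0 0 0 0.3;0 0 0 0 0 0 0;0 0 0 0 0 0 0;0 0 0 0 0 0 0;0 0 0 0 0 0 0;0 0 0 0 0 0 0"

```text
time_s: 20.2
eef_pos: [0.6635, 0.1297, 0.2389]
eef_rot: [0.001, 0.707, 0.707, 0.001]
wrist_force: [-0.3, 0.2, 4.1]
opening: 0.104
```

Run:
```python
from h import *
import go
go.d([.6633,.129,.183],1.5689)
S=Cam("side")
crop(S,190,150,310,270,5,"s10.png")
```

```text
rz 0.1 shift x,y,z cm [-0.07 -0.02  0.2 ] | tilt z [ 0.002  0.    -1.   ] tcp [0.6635 0.1297 0.2389] ang 1.57 F [-0.3  0.2  4.1] open 0.104 t 20.2 q [ 0.02  0.46  1.39 -0.    1.29 -1.55]
```

View pics/s10.png

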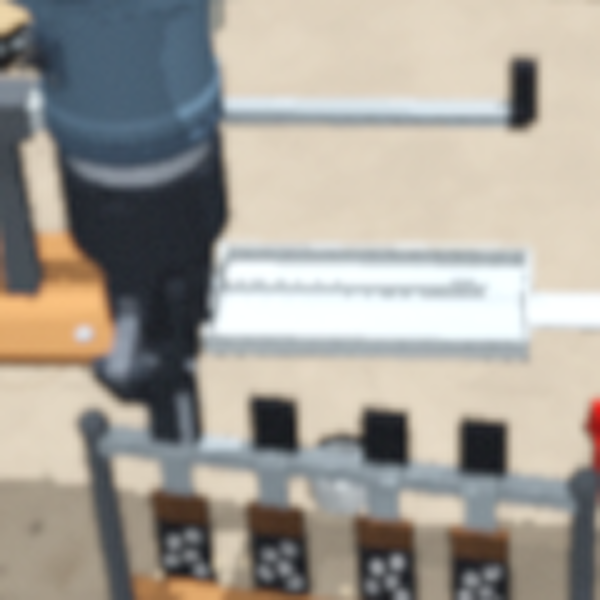

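Call:
move_arm:
  rows: "0 0 -1 0 0 0 0;0 0 -1.5 0 0 0 0;0 0 -2 0 0 0 0;0 0 -2 0 0 0 0;0 0 -2 0 0 0 0;0 0 -2 0 0 0 0;0 0 -1.5 0 0 0 0;0 0 0 0 0 0 0;0 0 0 0 0 -2.2 0;0 0 0 0 0 -3 0;0 0 0 0 0 -3.2 0;0 0 0 0 0 0 0;0 0 0 0 0 0 0"

```text
time_s: 21.55
eef_pos: [0.6628, 0.1297, 0.357]
eef_rot: [-0.001, 0.654, 0.756, -0.0]
wrist_force: [0.3, -0.1, -1.1]
opening: 0.108
```

Run:
```python
from h import *
import go
go.d([.7053,-.1530,.30],1.7168)
S=Cam("side")
crop(S,170,110,310,270,4.5,"s11.png")
```

```text
rz -0.1 shift x,y,z cm [-28.59   0.1    0.31] | tilt z [-0.001 -0.    -1.   ] tcp [0.6628 0.1297 0.357 ] ang 1.715 F [ 0.3 -0.1 -1.1] open 0.108 t 21.6 q [ 0.02  0.37  1.27 -0.    1.51 -1.7 ]
```

View pics/s11.png

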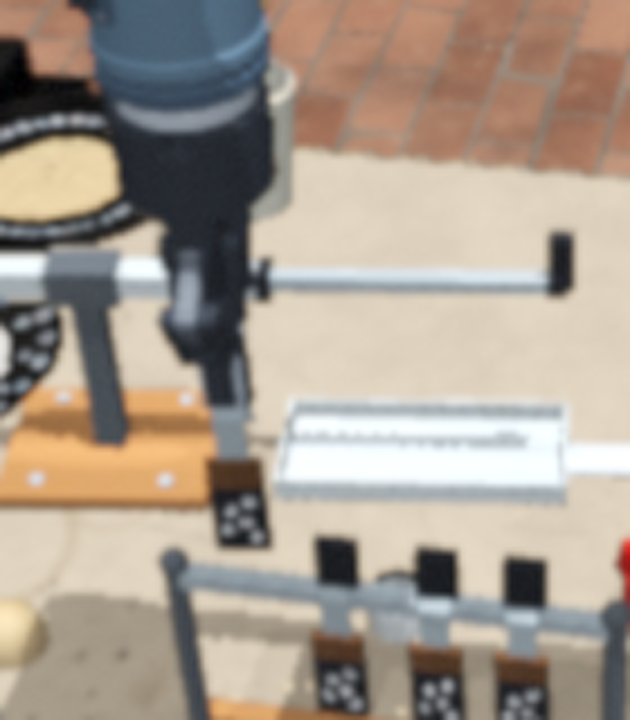

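Call:
move_arm:
  rows: "-1 0 0 0 0 0 0;-2 0 0 0 0 0 0;-2 0 0 0 0 0 0;-2 0 0 0 0 0 0;-2 0 0 0 0 0 0;-2 0 0 0 0 0 0;-2 0 0 0 0 0 0;-2 0 0 0 0 0 0;-2 0 0 0 0 0 0;-2 0 0 0 0 0 0;-2 0 0 0 0 0 0;-2 0 0 0 0 0 0;-2 0 0 0 0 0 0;-2 0 0 0 0 0 0;-1 0 0 0 0 0 0;-0.6 0 0 0 0 0 0;0 0 0 0 0 0 0;0 0 0 0 0 0 0;0 0 0 0 0 0 0"

```text
time_s: 23.5
eef_pos: [0.7046, -0.1522, 0.358]
eef_rot: [-0.0, 0.653, 0.757, 0.0]
wrist_force: [-0.1, 0.5, -0.7]
opening: 0.102
```

Run:
```python
from h import *
import go
go.d([.7053,-.1530,.185],1.7168)
```

```text
rz 0.1 shift x,y,z cm [-0.09  0.06 11.91] | tilt z [ 0.  0. -1.] tcp [ 0.7046 -0.1522  0.358 ] ang 1.718 F [-0.1  0.5 -0.7] open 0.102 t 23.5 q [-0.38  0.47  1.13  0.    1.54 -2.09]
```

Call:
move_arm:
  rows: "-0.1 0 1 0 0 0 0;0 0 1 0 0 0 0;0 0 1 0 0 0 0;0 0 1 0 0 0 0;0 0 1 0 0 0 0;0 0 1 0 0 0 0;0 0 1 0 0 0 0;0 0 0 0 0 0 0;0 0 0 0 0 0 0"

```text
time_s: 24.4
eef_pos: [0.7047, -0.1542, 0.2877]
eef_rot: [-0.0, 0.654, 0.757, -0.0]
wrist_force: [-0.7, -1.4, -1.0]
opening: 0.107
```

Run:
```python
from h import *
import go
go.d([.7053,-.1530,.185],1.7168)
S=Cam("side"); T=Cam("top")
crop(S,190,110,310,230,5,"s12.png")
crop(T,270,90,420,220,4.5,"t12.png")
```

```text
rz -0.0 shift x,y,z cm [0.11 0.08 4.88] | tilt z [-0.  0. -1.] tcp [ 0.7047 -0.1542  0.2877] ang 1.717 F [-0.7 -1.4 -1. ] open 0.107 t 24.4 q [-0.38  0.51  1.21  0.    1.42 -2.1 ]
```

View pics/s12.png

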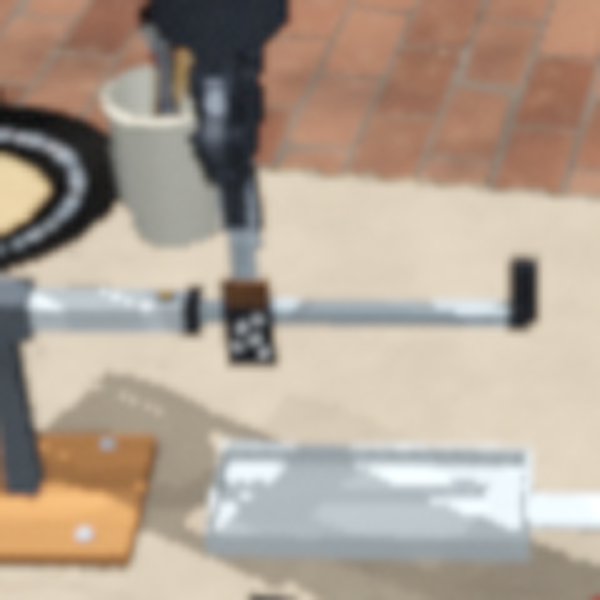

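View pics/t12.png

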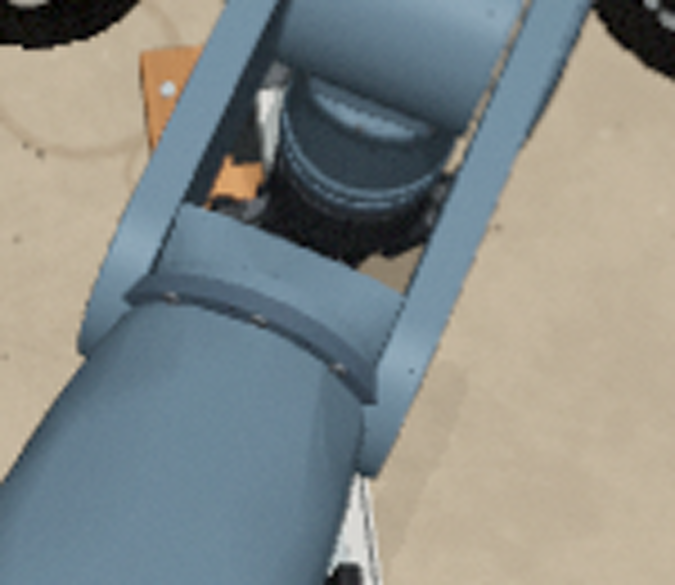

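Call:
move_arm:
  rows: "0.1 0 0.8 0 0 0 0;0 0 0.8 0 0 0 0;0 0 0.8 0 0 0 0;0 0 0.8 0 0 0 0;0 0 0.8 0 0 0 0;0 0 0.5 0 0 0 0;0 0 0 0 0 0 0;0 0 0 0 0 0 0"

```text
time_s: 25.3
eef_pos: [0.7046, -0.1533, 0.2429]
eef_rot: [0.0, 0.654, 0.757, -0.0]
wrist_force: [-0.2, -0.8, -0.6]
opening: 0.109
```

Call:
move_arm:
  rows: "0 0 0.3 0 0 0 0;0 0 0.1 0 0 0 0;0 0 0 0 0 0 0;0 0 0 0 0 0 0"

```text
time_s: 25.7
eef_pos: [0.7046, -0.1532, 0.2391]
eef_rot: [0.0, 0.654, 0.757, 0.0]
wrist_force: [0.3, 0.3, -0.9]
opening: 0.103
```

Run:
```python
from h import *
import go
go.d([.7053,-.1530,.185],1.7168)
S=Cam("side")
crop(S,190,110,310,230,5,"s13.png")
```

```text
rz -0.0 shift x,y,z cm [0.01 0.07 0.02] | tilt z [ 0. -0. -1.] tcp [ 0.7046 -0.1532  0.2391] ang 1.717 F [ 0.3  0.3 -0.9] open 0.103 t 25.7 q [-0.38  0.55  1.25 -0.    1.34 -2.09]
```

View pics/s13.png

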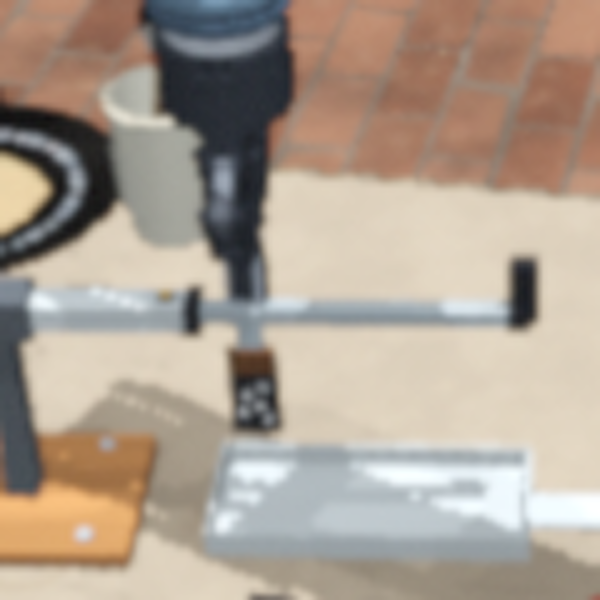

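Call:
move_arm:
  rows: "0 0 0.1 0 0 0 0;0 0 0.1 0 0 0 0;0 0 0 0 0 0 0;0 0 0 0 0 0 0"

```text
time_s: 26.15
eef_pos: [0.7047, -0.1532, 0.2388]
eef_rot: [0.001, 0.654, 0.757, 0.0]
wrist_force: [-3.0, 1.1, 7.4]
opening: 0.109
```

Call:
move_arm:
  rows: "0 0 0 0 0 0 0.15;0 0 0 0 0 0 0.25;0 0 0 0 0 0 0.4;0 0 0 0 0 0 0.6;0 0 0 0 0 0 0.6;0 0 -1 0 0 0 0.6;0 0 -2 0 0 0 0.6;0 0 -3 0 0 0 0.6;0 0 -3 0 0 0 0.6;0 0 0 0 0 0 0.6"

```text
time_s: 27.15
eef_pos: [0.7065, -0.1539, 0.3343]
eef_rot: [0.005, 0.654, 0.757, 0.002]
wrist_force: [0.2, -0.2, 0.6]
opening: 0.602
```

Call:
move_arm:
  rows: "2 0 0 0 0 0 0.6;3 0 0 0 0 0 0.6;3 -1 0 0 0 0 0.6;3 -1 0 0 0 2.4 0.6;3 -1 0 0 0 3 0.6;3 -1 0 0 0 3 0.6;3 -1 0 0 0 0 0.6;3 -1 0 0 0 0 0.6;3 0 0 0 0 0 0.6;0 0 0 0 0 0 0.6;0 0 0 0 0 0 0.6"

```text
time_s: 28.25
eef_pos: [0.6235, 0.1022, 0.326]
eef_rot: [-0.0, 0.707, 0.708, -0.001]
wrist_force: [0.3, 0.4, 0.1]
opening: 0.599
```

Run:
```python
from h import *
import go
go.d([.613,.1297,.25],1.5689)
go.d([.613,.1297,.183],1.5689)
S=Cam("side")
crop(S,170,110,330,230,5,"s14.png")
```

```text
rz 0.2 shift x,y,z cm [ 2.75 -1.05  2.21] | tilt z [-0.002 -0.    -1.   ] tcp [0.6235 0.1022 0.326 ] ang 1.572 F [0.3 0.4 0.1] open 0.599 t 28.2 q [-0.02  0.29  1.43 -0.    1.42 -1.6 ]
rz 0.2 shift x,y,z cm [ 2.75 -1.05  8.91] | tilt z [-0.002 -0.    -1.   ] tcp [0.6235 0.1022 0.326 ] ang 1.572 F [0.3 0.4 0.1] open 0.599 t 28.2 q [-0.02  0.29  1.43 -0.    1.42 -1.6 ]
```

View pics/s14.png

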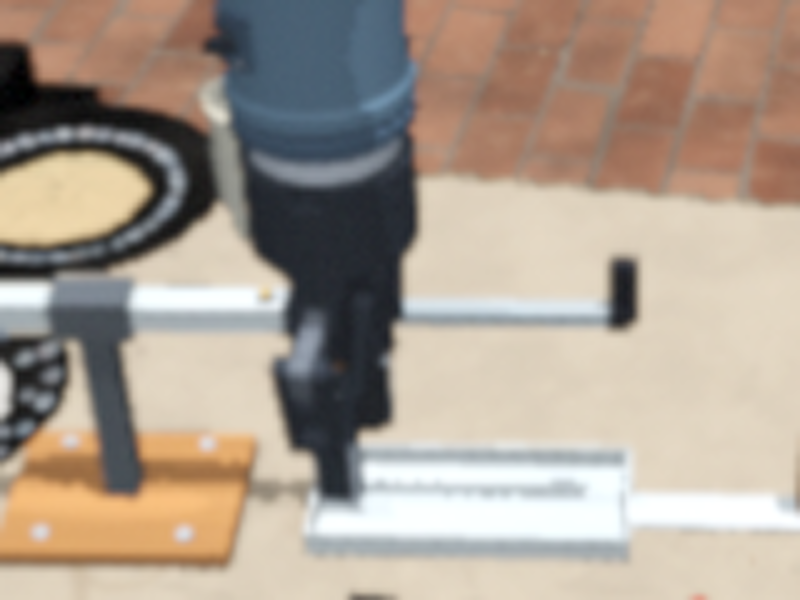

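Call:
move_arm:
  rows: "1.4 -0.5 0 0 0 0.2 0.6;1.3 -0.4 1 0 0 0 0.6;0 0 2 0 0 0 0.6;0 0 2 0 0 0 0.6;0 0 0 0 0 0 0.6;0 0 0 0 0 0 0.6"

```text
time_s: 28.9
eef_pos: [0.6149, 0.1283, 0.2763]
eef_rot: [-0.001, 0.709, 0.706, -0.001]
wrist_force: [0.2, -0.1, 0.1]
opening: 0.601
```

Run:
```python
from h import *
import go
go.d([.614,.1297,.183],1.5689)
S=Cam("side");T=Cam("top")
crop(S,180,140,320,260,5,"s15.png");crop(T,200,90,380,220,4.4,"t15.png")
```

```text
rz -0.1 shift x,y,z cm [ 0.14 -0.09  3.94] | tilt z [-0.002  0.    -1.   ] tcp [0.6149 0.1283 0.2763] ang 1.566 F [ 0.2 -0.1  0.1] open 0.601 t 28.9 q [ 0.02  0.32  1.49  0.    1.33 -1.55]
```

View pics/s15.png

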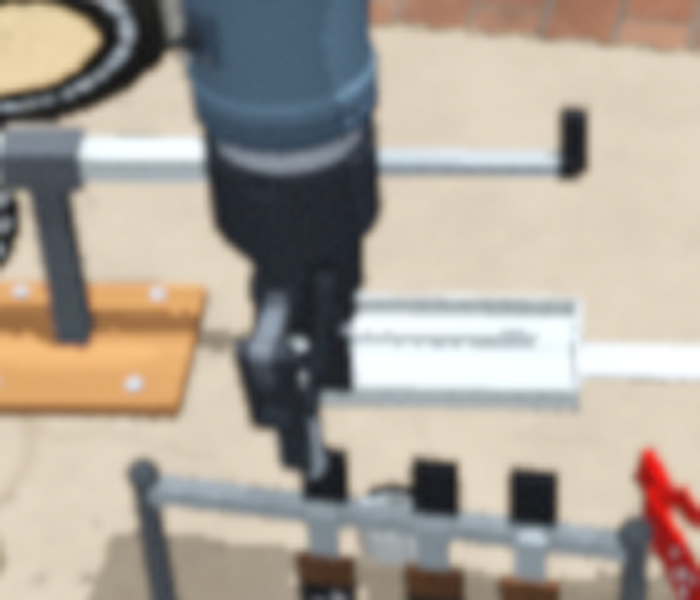

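View pics/t15.png

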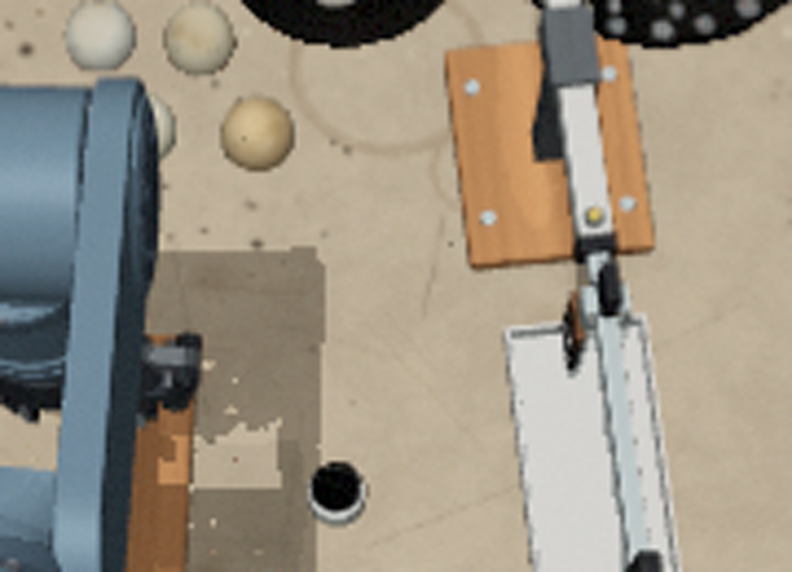

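Board one is hanging, at top crop (608,285). Now I'll grip board two.

Call:
move_arm:
  rows: "0.1 0 1 0 0 0 0.6;0 0 1.5 0 0 0 0.6;0 0 1 0 0 0 0.6;0 0 0.4 0 0 0 0.6;0 0 0 0 0 0 0.6;0 0 0 0 0 0 0.3;0 0 0 0 0 0 0;0 0 0 0 0 0 0;0 0 0 0 0 0 0;0 0 0 0 0 0 0;0 0 0 0 0 0 0"

```text
time_s: 30.1
eef_pos: [0.6157, 0.129, 0.2386]
eef_rot: [0.0, 0.709, 0.706, 0.0]
wrist_force: [-0.6, 0.0, 3.9]
opening: 0.108
```

Call:
move_arm:
  rows: "0 0 -1 0 0 0 0;0 0 -1.5 0 0 0 0;0 0 -2 0 0 0 0;0 0 -2 0 0 0 0;0 0 -2 0 0 0 0;0 0 -2 0 0 0 0;0 0 -1.5 0 0 0 0;0 0 0 0 0 0 0;0 0 0 0 0 -2.2 0;0 0 0 0 0 -3 0;0 0 0 0 0 -3.2 0;0 0 0 0 0 0 0;0 0 0 0 0 0 0"

```text
time_s: 31.4
eef_pos: [0.6151, 0.129, 0.3571]
eef_rot: [-0.001, 0.656, 0.755, -0.0]
wrist_force: [-0.7, -0.6, -1.0]
opening: 0.107
```

Run:
```python
from h import *
import go
go.d([.6628,-.1592,.302],1.7168)
S=Cam("side")
crop(S,180,120,320,260,4.2,"s16.png")
```

```text
rz -0.3 shift x,y,z cm [-29.2    0.53   0.12] | tilt z [-0.001 -0.    -1.   ] tcp [0.6151 0.129  0.3571] ang 1.712 F [-0.7 -0.6 -1. ] open 0.107 t 31.4 q [ 0.02  0.26  1.4  -0.    1.48 -1.69]
```

View pics/s16.png

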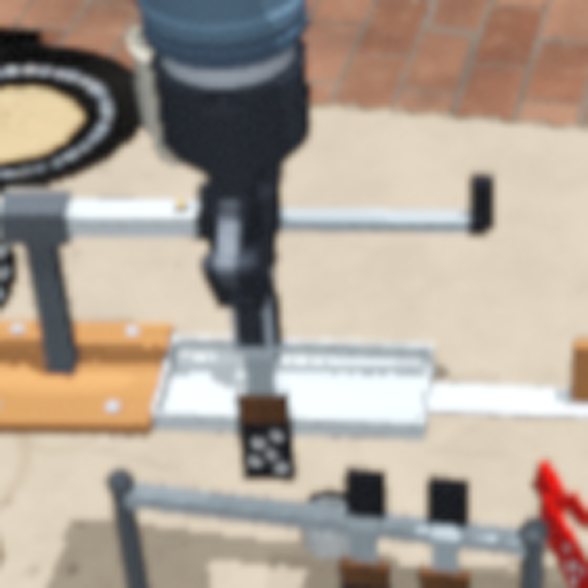

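Board two is held. The pan has shifted: its near edge was at px 296 and is now about px 284, so it was knocked. I'll hang this board and then fix the pan.

Call:
move_arm:
  rows: "-1 0 0 0 0 -0.3 0;-2 0 0 0 0 0 0;-2 0 0 0 0 0 0;-2 0 0 0 0 0 0;-2 0.1 0 0 0 0 0;-2 0.1 0 0 0 0 0;-2 0.1 0 0 0 0 0;-2 0.1 0 0 0 0 0;-2 0.1 0 0 0 0 0;-2 0 0 0 0 0 0;-2 0 0 0 0 0 0;-2 0 0 0 0 0 0;-2 0 0 0 0 0 0;-2 0 0 0 0 0 0;-1 0 0 0 0 0 0;-1.2 0 0 0 0 0 0;0 0 0 0 0 0 0;0 0 0 0 0 0 0;0 0 0 0 0 0 0"

```text
time_s: 33.35
eef_pos: [0.6632, -0.1583, 0.3579]
eef_rot: [-0.0, 0.653, 0.758, 0.0]
wrist_force: [0.1, 0.9, -1.4]
opening: 0.109
```

Run:
```python
from h import *
import go
go.d([.6628,-.1592,.185],1.7168)
```

```text
rz 0.1 shift x,y,z cm [-0.09 -0.05 11.9 ] | tilt z [-0.  0. -1.] tcp [ 0.6632 -0.1583  0.3579] ang 1.719 F [ 0.1  0.9 -1.4] open 0.109 t 33.4 q [-0.41  0.38  1.25  0.    1.51 -2.13]
```

Call:
move_arm:
  rows: "-0.1 0 1 0 0 0 0;0 0 1 0 0 0 0;0 0 1 0 0 0 0;0 0 1 0 0 0 0;0 0 1 0 0 0 0;0 0 1 0 0 0 0;0 0 1 0 0 0 0;0 0 1 0 0 0 0;0 0 0 0 0 0 0;0 0 0 0 0 0 0"

```text
time_s: 34.35
eef_pos: [0.6633, -0.1601, 0.2777]
eef_rot: [-0.0, 0.653, 0.757, -0.0]
wrist_force: [0.1, -0.5, -0.8]
opening: 0.105
```

Run:
```python
from h import *
import go
go.d([.6628,-.1592,.185],1.7168)
S=Cam("side")
crop(S,190,110,350,230,4.5,"s17.png")
```

```text
rz 0.1 shift x,y,z cm [ 0.1  -0.04  3.88] | tilt z [-0.  0. -1.] tcp [ 0.6633 -0.1601  0.2777] ang 1.718 F [ 0.1 -0.5 -0.8] open 0.105 t 34.4 q [-0.41  0.44  1.34 -0.    1.37 -2.13]
```

View pics/s17.png

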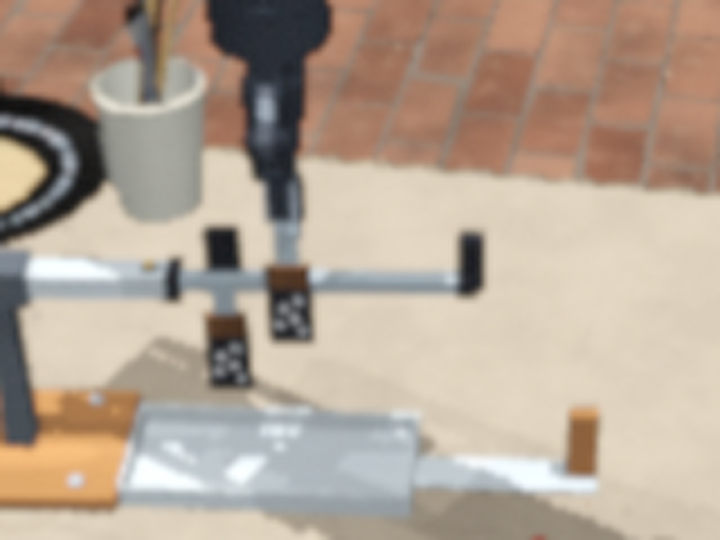

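Call:
move_arm:
  rows: "0.1 0 0.8 0 0 0 0;0 0 0.8 0 0 0 0;0 0 0.8 0 0 0 0;0 0 0.8 0 0 0 0;0 0 0.5 0 0 0 0;0 0 0.3 0 0 0 0;0 0 0 0 0 0 0;0 0 0 0 0 0 0"

```text
time_s: 35.2
eef_pos: [0.6632, -0.1591, 0.2386]
eef_rot: [0.0, 0.653, 0.757, 0.0]
wrist_force: [-2.8, 1.4, 4.8]
opening: 0.104
```

Run:
```python
from h import *
import go
go.d([.6628,-.1592,.185],1.7168)
S=Cam("side")
crop(S,190,110,350,230,4.5,"s18.png")
```

```text
rz 0.1 shift x,y,z cm [-0.01 -0.04 -0.03] | tilt z [ 0. -0. -1.] tcp [ 0.6632 -0.1591  0.2386] ang 1.718 F [-2.8  1.4  4.8] open 0.104 t 35.2 q [-0.41  0.47  1.37 -0.    1.3  -2.13]
```

View pics/s18.png

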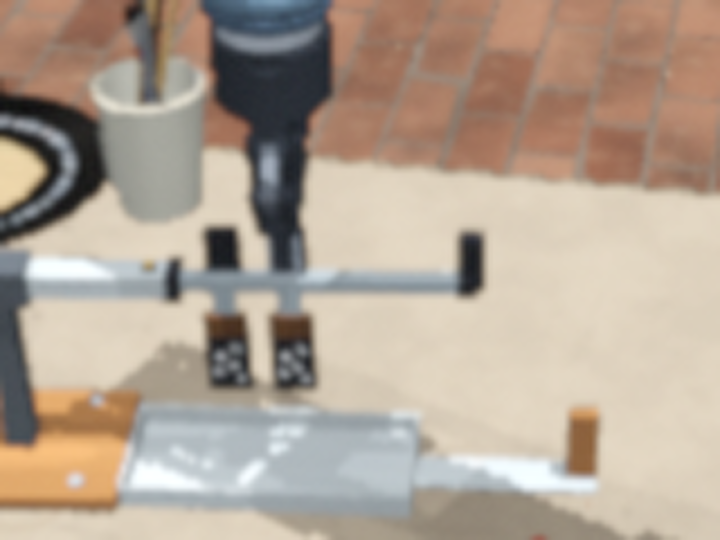

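Call:
move_arm:
  rows: "0 0 0 0 0 0 0.15;0 0 0 0 0 0 0.25;0 0 0 0 0 0 0.4;0 0 0 0 0 0 0.6;0 0 0 0 0 0 0.6;0 0 -1 0 0 0 0.6;0 0 -2 0 0 0 0.6;0 0 -3 0 0 0 0.6;0 0 -3 0 0 0 0.6;3 0 0 0 0 0 0.6;3 0 0 0 0 0 0.6;3 -3 0 0 0 0 0.6;3 -3 0 0 0 0 0.6;3 -3 0 0 0 0 0.6;3 -3 0 0 0 0 0.6;3 -3 0 0 0 0 0.6;3 -3 0 0 0 0 0.6;3 -2 0 0 0 0 0.6;0 0 0 0 0 0 0.6"

```text
time_s: 37.15
eef_pos: [0.4233, 0.0809, 0.3288]
eef_rot: [0.0, 0.652, 0.758, 0.001]
wrist_force: [0.4, -0.2, 0.8]
opening: 0.6
```

Run:
```python
from h import *
import go
go.d([.4,0,.185],1.7168)
S=Cam("side");T=Cam("top")
crop(S,200,140,360,230,5,"s19.png"); crop(T,280,130,400,300,4,"t19.png")
```

```text
rz 0.3 shift x,y,z cm [-7.66 -3.48  8.99] | tilt z [ 0.001  0.001 -1.   ] tcp [0.4233 0.0809 0.3288] ang 1.722 F [ 0.4 -0.2  0.8] open 0.6 t 37.1 q [-0.09 -0.18  1.92  0.    1.4  -1.81]
```

View pics/s19.png

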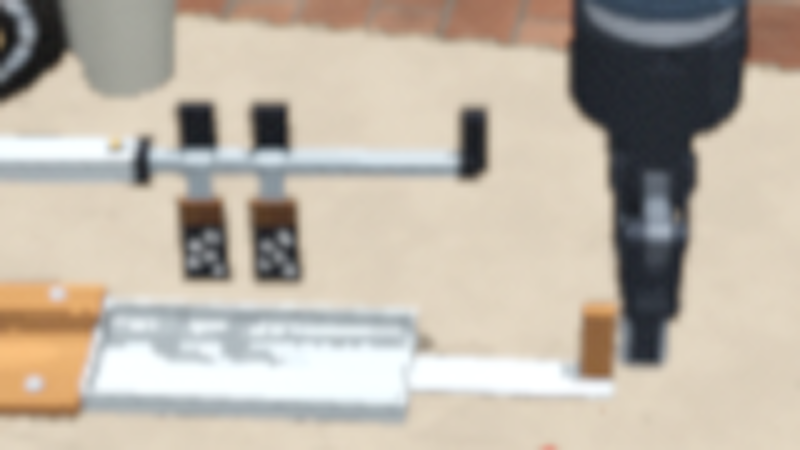

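View pics/t19.png

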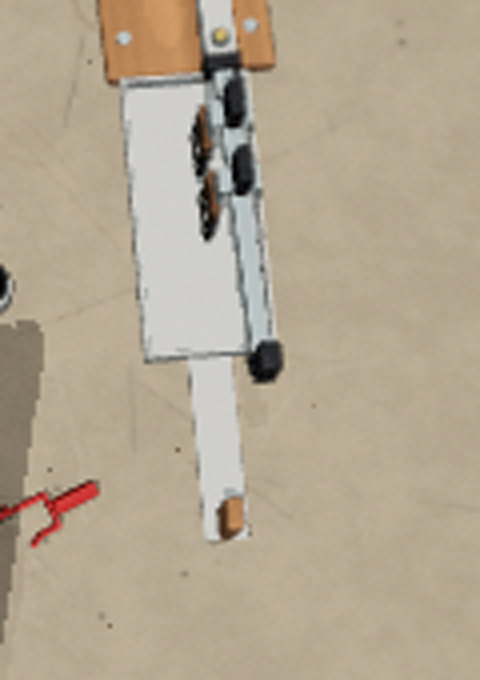

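```bash
cat > fitpan.py <<'E'
from fit0 import *
import go
def fit(t,h,hs,tag):
    t=np.array(t,float)/4+[280,130]; h=np.array(h,float)/4+[280,130]; hs=np.array(hs,float)/5+[200,140]
    c=[[.1,.045,.018],[.1,-.045,.018],[-.1,-.045,.018],[-.1,.045,.018]]
    def res(p):
        H=F(p,[[-.215,0,.062]])
        return np.r_[(T.proj(F(p,c))-t).ravel(),(T.proj(H)-h).ravel(),(S.proj(H)-hs).ravel()]
    r=least_squares(res,[.64,-.16,.1],loss="soft_l1"); p=r.x; print("pan",p.round(4),res(p).round(1))
    st=np.array([.735,-.1486,.146]); l=F([0,0,-.146],[[p[0]-st[0],p[1]-st[1],0]])[0]; print("in stand frame",l.round(4),"dyaw",round(p[2]-.146,4))
    hd=F(p,[[-.215,0,.04]])[0]; print("handle",hd.round(4))
    B=[(p,(-.1,.1,-.045,.045,0,.018)),(p,(-.226,-.204,-.006,.006,.018,.062))]
    over(T,0,B,280,130,400,300,4,tag+"t.png"); over(S,0,B,200,140,360,230,5,tag+"s.png")
    return p,hd
E
python3 - <<'E'
from fitpan import *
p,h=fit([[121,82],[250,73],[275,352],[147,361]],[[233,510]],[[598,308]],"p1")
go.d(h+[0,0,.08],np.pi/2+p[2])
E
```

```text
pan [ 0.6795 -0.148   0.1055] [ 0.1 -0.4 -0.1 -0.1  0.3 -0.1 -0.6 -0.2 -0.1  1.6 -0.1 -0.7]
in stand frame [-0.0548  0.0086  0.    ] dyaw -0.0405
handle [ 0.4657 -0.1707  0.04  ]
rz 2.4 shift x,y,z cm [-25.15   1.29  15.47] | tilt z [ 0.001 -0.    -1.   ] tcp [0.4264 0.078  0.3286] ang 1.718 F [-0.1 -0.2 -0.2] open 0.597 t 37.4 q [-0.09 -0.17  1.91 -0.    1.4  -1.81]
```

View pics/p1t.png

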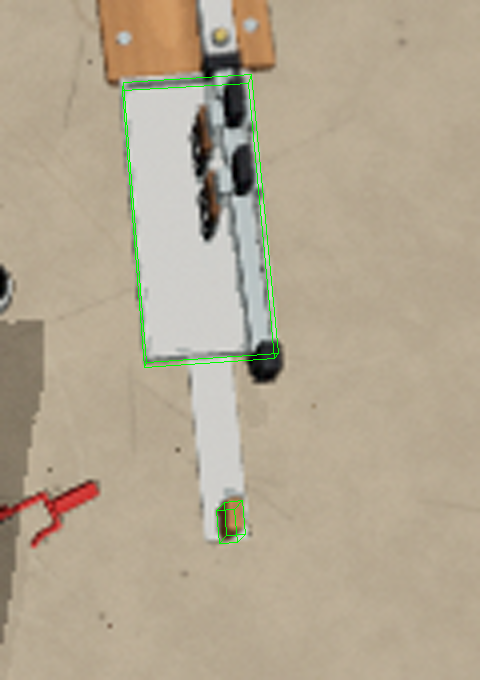

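View pics/p1s.png

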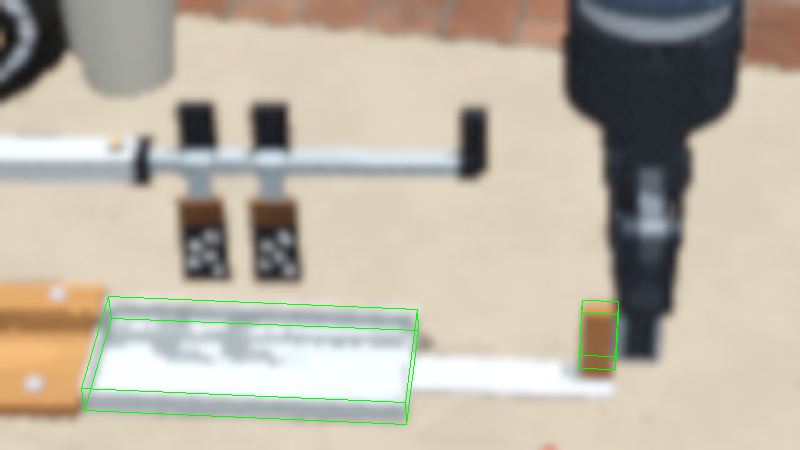

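Call:
move_arm:
  rows: "0 0 0 0 0 2.4 0.6;-2 0.1 0 0 0 0 0.6;-3 0.1 0 0 0 0 0.6;-3 0.1 0 0 0 0 0.6;-3 0.2 0 0 0 0 0.6;-3 0.2 0 0 0 0 0.6;-3 0.2 0 0 0 0 0.6;-3 0.2 0 0 0 0 0.6;-3 0.2 0 0 0 0 0.6;-2.2 0 0 0 0 0 0.6;0 0 4 0 0 0 0.6;0 0 4 0 0 0 0.6;0 0 4 0 0 0 0.6;0 0 2 0 0 0 0.6;0 0 0 0 0 0 0.6;0 0 0 0 0 0 0.6"

```text
time_s: 38.95
eef_pos: [0.4655, -0.1717, 0.1881]
eef_rot: [-0.0, 0.669, 0.743, -0.0]
wrist_force: [-0.3, -0.1, 1.1]
opening: 0.602
```

Run:
```python
from h import *
import go
go.d([.4657,-.1707,.042],np.pi/2+.1055)
S=Cam("side");T=Cam("top")
crop(S,200,110,360,230,5,"s20.png"); crop(T,280,130,400,300,4,"t20.png")
```

```text
rz -0.1 shift x,y,z cm [0.1  0.03 9.22] | tilt z [-0.  0. -1.] tcp [ 0.4655 -0.1717  0.1881] ang 1.675 F [-0.3 -0.1  1.1] open 0.602 t 39.0 q [-0.59  0.15  1.9  -0.    1.09 -2.27]
```

View pics/s20.png

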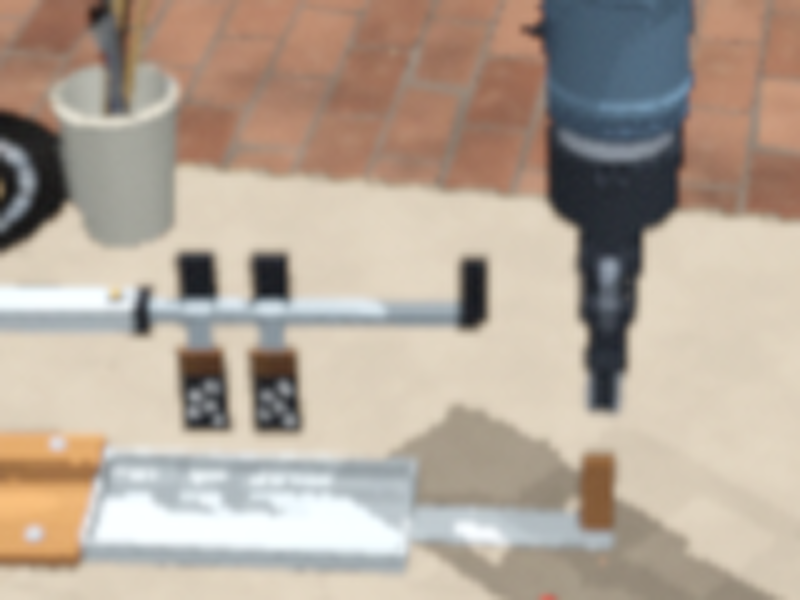

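Call:
move_arm:
  rows: "0 0.1 2 0 0 0 0.6;0 0 2 0 0 0 0.6;0 0 2 0 0 0 0.6;0 0 2 0 0 0 0.6;0 0 1 0 0 0 0.6;0 0 0 0 0 0 0.6;0 0 0 0 0 0 0.3;0 0 0 0 0 0 0;0 0 0 0 0 0 0;0 0 0 0 0 0 0;0 0 0 0 0 0 0;0 0 0 0 0 0 0;0 0 0 0 0 0 0"

```text
time_s: 40.35
eef_pos: [0.4667, -0.1709, 0.0987]
eef_rot: [0.001, 0.669, 0.744, 0.0]
wrist_force: [-2.5, -0.4, 6.8]
opening: 0.133
```

Run:
```python
from h import *
import go
go.d([.4273,-.1939,.042],1.7168)
```

```text
rz -2.3 shift x,y,z cm [-1.7  -4.23  0.28] | tilt z [ 0.001 -0.001 -1.   ] tcp [ 0.4667 -0.1709  0.0987] ang 1.677 F [-2.5 -0.4  6.8] open 0.133 t 40.4 q [-0.59  0.31  1.93 -0.    0.9  -2.27]
```

Call:
move_arm:
  rows: "-0.1 -0.3 0 0 0 -0.3 0;-0.2 -0.6 0 0 0 -0.4 0;-0.3 -0.6 0 0 0 -0.4 0;-0.3 -0.6 0 0 0 -0.4 0;-0.3 -0.6 0 0 0 -0.4 0;-0.3 -0.6 0 0 0 -0.4 0;-0.2 -0.6 0 0 0 0 0;0 -0.3 0 0 0 0 0;0 0 0 0 0 0 0;0 0 0 0 0 0 0;0 0 0 0 0 0 0"

```text
time_s: 41.45
eef_pos: [0.4269, -0.1937, 0.0987]
eef_rot: [0.001, 0.654, 0.757, -0.0]
wrist_force: [1.2, -0.6, 7.3]
opening: 0.135
```

Run:
```python
from h import *
import go
go.d([.4273,-.1939,.042],1.7168)
```

```text
rz -0.0 shift x,y,z cm [-0.02  0.03  0.28] | tilt z [ 0.002 -0.001 -1.   ] tcp [ 0.4269 -0.1937  0.0987] ang 1.716 F [ 1.2 -0.6  7.3] open 0.135 t 41.5 q [-0.68  0.25  2.   -0.    0.88 -2.4 ]
```

Call:
move_arm:
  rows: "0 0 0 0 0 0 0.2;0 0 0 0 0 0 0.4;0 0 0 0 0 0 0.6;0 0 0 0 0 0 0.6;0 0 -2 0 0 0 0.6;0 0 -4 0 0 0 0.6;0 0 -4 0 0 0 0.6;0 0 -4 0 0 0 0.6;0 0 -4 0 0 0 0.6;0 0 -4 0 0 0 0.6;4 0 0 0 0 0 0.6;4 0 0 0 0 0 0.6;4 0 0 0 0 0 0.6;4 0 0 0 0 0 0.6;4 0 0 0 0 0 0.6;4 0 0 0 0 0 0.6;4 0 0 0 0 0 0.6;3 0 0 0 0 0 0.6;0 0 0 0 0 0 0.6;0 0 0 0 0 0 0.6"

```text
time_s: 43.45
eef_pos: [0.3813, 0.1142, 0.3177]
eef_rot: [0.0, 0.653, 0.758, -0.0]
wrist_force: [-0.9, -0.9, 0.3]
opening: 0.602
```

Run:
```python
from fit0 import *
import go
go.d([.5600,.1297,.25],1.5689)
st=np.array([.735,-.1486,.146]); pn=np.array([.640,-.1626,.146])
B=[(pn,(-.1,.1,-.045,.045,0,.018)),(pn,(-.226,-.204,-.006,.006,.018,.062))]
over(T,0,B,280,130,400,300,4,"o9.png"); over(S,0,B,200,140,360,230,5,"o10.png")
```

```text
rz 8.4 shift x,y,z cm [ 1.68 17.83  1.38] | tilt z [-0. -0. -1.] tcp [0.3817 0.1132 0.3177] ang 1.716 F [ 0.1 -0.5 -0.3] open 0.597 t 43.5 q [-0.01 -0.26  2.   -0.    1.4  -1.73]
```

View pics/o9.png

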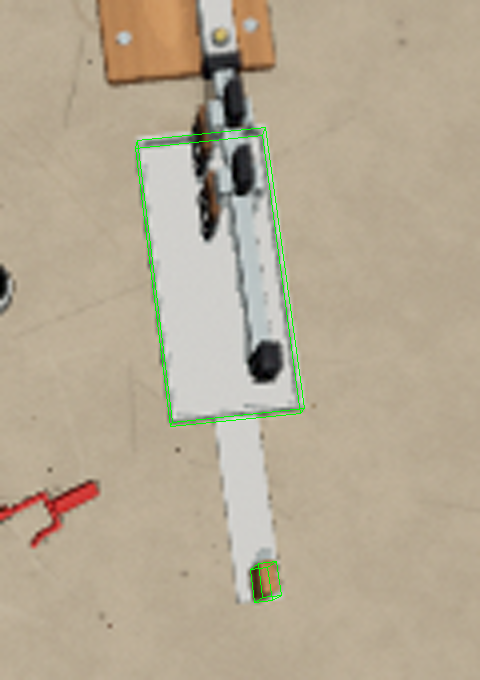

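View pics/o10.png

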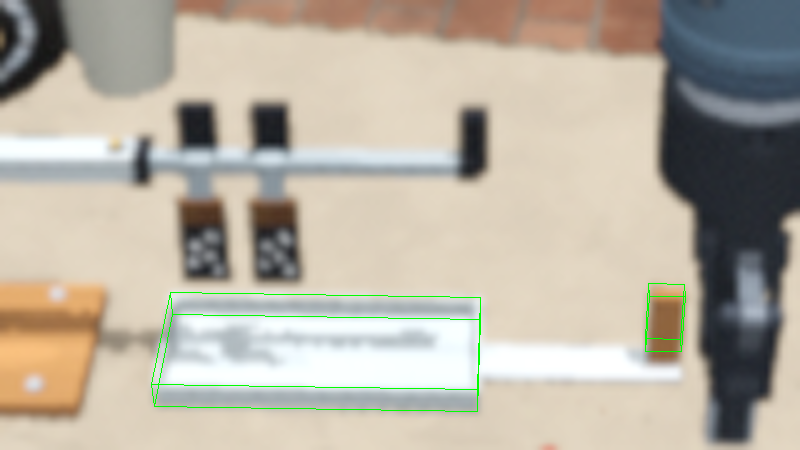

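The pan is back on target in both views. Next is board three, at rack px (267,237).

Call:
move_arm:
  rows: "0 0 0 0 0 4.2 0.6;0 0 0 0 0 4.2 0.6;0.3 3 0 0 0 0 0.6;0.3 3 0 0 0 0 0.6;0.3 3 0 0 0 0 0.6;0.3 3 0 0 0 0 0.6;0.3 3 0 0 0 0 0.6;0.2 2.7 0 0 0 0 0.6;0 0 0 0 0 0 0.6;0 0 2 0 0 0 0.6;0 0 2 0 0 0 0.6;0 0 0 0 0 0 0.6;0 0 0 0 0 0 0.6"

```text
time_s: 44.85
eef_pos: [0.5583, 0.1299, 0.2779]
eef_rot: [-0.0, 0.708, 0.706, -0.0]
wrist_force: [0.3, -0.4, 0.4]
opening: 0.6
```

Run:
```python
from h import *
import go
go.d([.5595,.1293,.184],1.5689)
S=Cam("side");T=Cam("top")
crop(S,200,140,340,260,5,"s21.png")
```

```text
rz -0.0 shift x,y,z cm [-0.06  0.12  4.  ] | tilt z [-0.001 -0.    -1.   ] tcp [0.5583 0.1299 0.2779] ang 1.569 F [ 0.3 -0.4  0.4] open 0.6 t 44.9 q [ 0.02  0.2   1.64 -0.    1.3  -1.55]
```

View pics/s21.png

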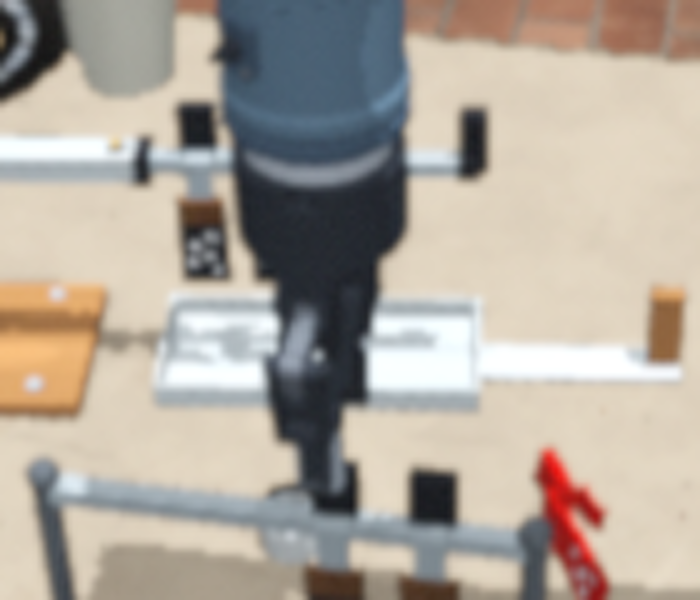

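Call:
move_arm:
  rows: "0 0 1 0 0 0 0.6;0 0 1.5 0 0 0 0.6;0 0 1 0 0 0 0.6;0 0 0.4 0 0 0 0.6;0 0 0 0 0 0 0.6;0 0 0 0 0 0 0.3;0 0 0 0 0 0 0;0 0 0 0 0 0 0;0 0 0 0 0 0 0;0 0 0 0 0 0 0;0 0 0 0 0 0 0"

```text
time_s: 46.05
eef_pos: [0.559, 0.1308, 0.2395]
eef_rot: [0.0, 0.707, 0.707, 0.0]
wrist_force: [-0.2, -0.1, 3.6]
opening: 0.105
```

Call:
move_arm:
  rows: "0 0 -1 0 0 0 0;0 0 -1.5 0 0 0 0;0 0 -2 0 0 0 0;0 0 -2 0 0 0 0;0 0 -2 0 0 0 0;0 0 -2 0 0 0 0;0 0 -1.5 0 0 0 0;0 0 0 0 0 0 0;0 0 0 0 0 -2.4 0;0 0 0 0 0 -3 0;0 0 0 0 0 -3.1 0;0 0 0 0 0 0 0;0 0 0 0 0 0 0"

```text
time_s: 47.35
eef_pos: [0.5584, 0.1307, 0.3582]
eef_rot: [-0.0, 0.654, 0.757, -0.0]
wrist_force: [0.5, 0.7, -0.4]
opening: 0.107
```

Run:
```python
from h import *
import go
go.d([.6202,-.1655,.302],1.7168)
S=Cam("side")
crop(S,200,120,340,260,4.2,"s22.png")
```

```text
rz 0.0 shift x,y,z cm [-30.21   1.81   0.23] | tilt z [-0.001 -0.    -1.   ] tcp [0.5584 0.1307 0.3582] ang 1.717 F [ 0.5  0.7 -0.4] open 0.107 t 47.4 q [ 0.02  0.14  1.55 -0.    1.46 -1.69]
```

View pics/s22.png

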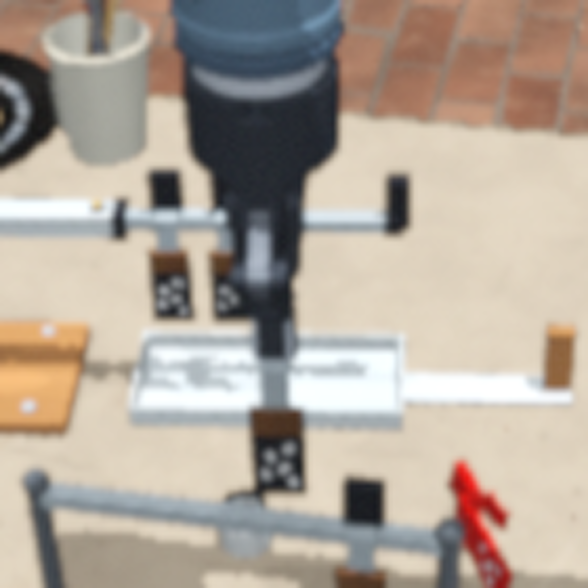

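Call:
move_arm:
  rows: "-1 0.1 0 0 0 0 0;-2 0.2 0 0 0 0 0;-2 0.2 0 0 0 0 0;-2 0.2 0 0 0 0 0;-2 0.2 0 0 0 0 0;-2 0.2 0 0 0 0 0;-2 0.2 0 0 0 0 0;-2 0.2 0 0 0 0 0;-2 0.2 0 0 0 0 0;-2 0.1 0 0 0 0 0;-2 0 0 0 0 0 0;-2 0 0 0 0 0 0;-2 0 0 0 0 0 0;-2 0 0 0 0 0 0;-2 0 0 0 0 0 0;-1.3 0 0 0 0 0 0;0 0 0 0 0 0 0;0 0 0 0 0 0 0;0 0 0 0 0 0 0"

```text
time_s: 49.3
eef_pos: [0.621, -0.1654, 0.3589]
eef_rot: [-0.0, 0.653, 0.758, 0.0]
wrist_force: [-0.0, 0.4, -1.1]
opening: 0.106
```

Run:
```python
import go
go.d([.6202,-.1655,.185],1.7168)
```

```text
rz 0.1 shift x,y,z cm [ 1.0e-02 -8.0e-02  1.2e+01] | tilt z [-0.  0. -1.] tcp [ 0.621  -0.1654  0.3589] ang 1.719 F [-0.   0.4 -1.1] open 0.106 t 49.3 q [-0.44  0.29  1.36  0.    1.49 -2.16]
```

Call:
move_arm:
  rows: "0 0 1 0 0 0 0;0 0 1 0 0 0 0;0 0 1 0 0 0 0;0 0 1 0 0 0 0;0 0 1 0 0 0 0;0 0 1 0 0 0 0;0 0 1 0 0 0 0;0 0 1 0 0 0 0;0 0 0 0 0 0 0;0 0 0 0 0 0 0"

```text
time_s: 50.3
eef_pos: [0.621, -0.1663, 0.2787]
eef_rot: [-0.0, 0.653, 0.757, -0.0]
wrist_force: [-0.5, -0.7, -0.4]
opening: 0.105
```

Run:
```python
from h import *
import go
go.d([.6202,-.1655,.185],1.7168)
S=Cam("side")
crop(S,190,110,350,230,4.5,"s23.png")
```

```text
rz 0.1 shift x,y,z cm [ 0.09 -0.06  3.98] | tilt z [-0.  0. -1.] tcp [ 0.621  -0.1663  0.2787] ang 1.718 F [-0.5 -0.7 -0.4] open 0.105 t 50.3 q [-0.45  0.35  1.45  0.    1.34 -2.16]
```

View pics/s23.png

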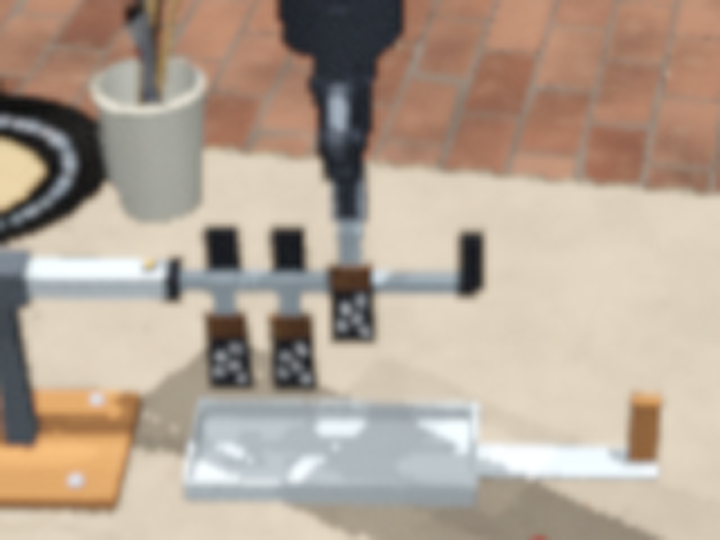

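Call:
move_arm:
  rows: "0.1 0 0.8 0 0 0 0;0 0 0.8 0 0 0 0;0 0 0.8 0 0 0 0;0 0 0.8 0 0 0 0;0 0 0.5 0 0 0 0;0 0 0.3 0 0 0 0;0 0 0 0 0 0 0;0 0 0 0 0 0 0"

```text
time_s: 51.15
eef_pos: [0.6209, -0.1652, 0.2395]
eef_rot: [0.0, 0.653, 0.757, 0.0]
wrist_force: [-3.2, 2.5, 5.1]
opening: 0.108
```

Run:
```python
from h import *
import go
go.d([.6202,-.1655,.185],1.7168)
S=Cam("side")
crop(S,190,110,350,230,4.5,"s24.png")
```

```text
rz 0.1 shift x,y,z cm [-0.02 -0.07  0.06] | tilt z [ 0. -0. -1.] tcp [ 0.6209 -0.1652  0.2395] ang 1.718 F [-3.2  2.5  5.1] open 0.108 t 51.1 q [-0.44  0.39  1.48  0.    1.27 -2.16]
```

View pics/s24.png

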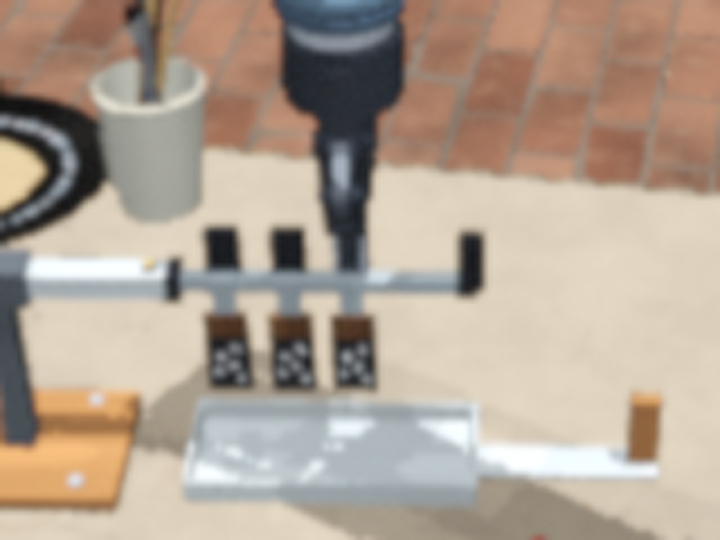

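Call:
move_arm:
  rows: "0 0 0 0 0 0 0.15;0 0 0 0 0 0 0.25;0 0 0 0 0 0 0.4;0 0 0 0 0 0 0.6;0 0 0 0 0 0 0.6;0 0 -1 0 0 0 0.6;0 0 -2 0 0 0 0.6;0 0 -3 0 0 0 0.6;0 0 -3 0 0 0 0.6;3 0 0 0 0 0 0.6;3 0 0 0 0 0 0.6;3 -1 0 0 0 0 0.6;3 -1 0 0 0 0 0.6;3 -1 0 0 0 0 0.6;3 -1 0 0 0 0 0.6;3 -1 0 0 0 0 0.6;3 -1 0 0 0 0 0.6;3 -0.5 0 0 0 0 0.6;0 0 0 0 0 4.2 0.6;0 0 0 0 0 4.2 0.6"

```text
time_s: 53.2
eef_pos: [0.5166, 0.0933, 0.33]
eef_rot: [0.001, 0.707, 0.707, 0.001]
wrist_force: [0.5, -1.1, 0.4]
opening: 0.598
```

Run:
```python
import go
go.d([.512,.130,.22],1.5689)
```

```text
rz 0.1 shift x,y,z cm [ 3.66 -0.47  5.61] | tilt z [ 0.002 -0.    -1.   ] tcp [0.5166 0.0933 0.33  ] ang 1.571 F [ 0.5 -1.1  0.4] open 0.598 t 53.2 q [-0.05  0.05  1.7   0.    1.39 -1.62]
```

Call:
move_arm:
  rows: "2 -0.2 0 0 0 0 0.6;1.6 -0.2 0 0 0 0 0.6;0 0 0 0 0 0 0.6;0 0 2 0 0 0 0.6;0 0 2 0 0 0 0.6;0 0 1.2 0 0 0 0.6;0 0 0 0 0 0 0.6;0 0 0 0 0 0 0.6"

```text
time_s: 54.0
eef_pos: [0.5131, 0.1279, 0.2775]
eef_rot: [0.0, 0.707, 0.707, 0.0]
wrist_force: [0.2, -0.4, -0.0]
opening: 0.599
```

Run:
```python
from h import *
import go
go.d([.512,.130,.184],1.5689)
S=Cam("side")
crop(S,200,140,340,260,5,"s25.png")
```

```text
rz 0.1 shift x,y,z cm [ 0.21 -0.11  3.96] | tilt z [ 0. -0. -1.] tcp [0.5131 0.1279 0.2775] ang 1.571 F [ 0.2 -0.4 -0. ] open 0.599 t 54.0 q [ 0.02  0.1   1.75 -0.    1.29 -1.55]
```

View pics/s25.png

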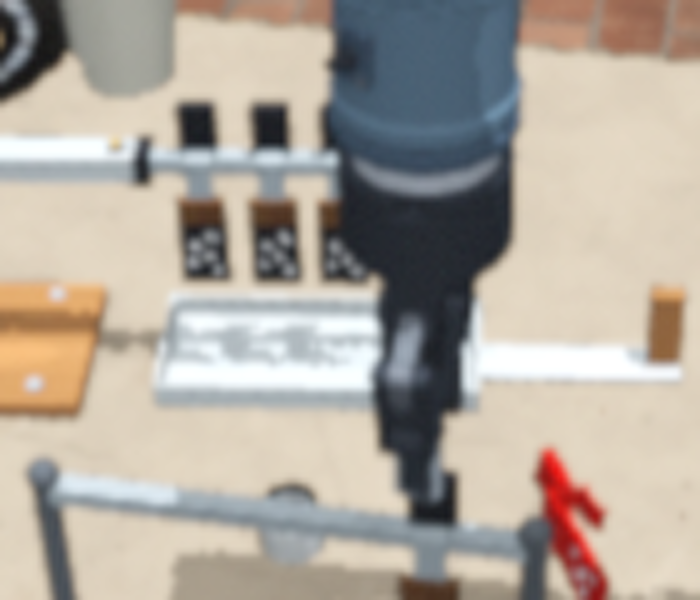

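Call:
move_arm:
  rows: "0.2 -0.1 1 0 0 0 0.6;0 0 1.5 0 0 0 0.6;0 0 1 0 0 0 0.6;0 0 0.4 0 0 0 0.6;0 0 0 0 0 0 0.6;0 0 0 0 0 0 0.3;0 0 0 0 0 0 0;0 0 0 0 0 0 0;0 0 0 0 0 0 0;0 0 0 0 0 0 0;0 0 0 0 0 0 0"

```text
time_s: 55.15
eef_pos: [0.5122, 0.1303, 0.2385]
eef_rot: [0.0, 0.707, 0.707, 0.0]
wrist_force: [-1.0, 0.2, 5.2]
opening: 0.108
```

Call:
move_arm:
  rows: "0 0 -1 0 0 0 0;0 0 -1.5 0 0 0 0;0 0 -2 0 0 0 0;0 0 -2 0 0 0 0;0 0 -2 0 0 0 0;0 0 -2 0 0 0 0;0 0 -1.5 0 0 0 0;0 0 0 0 0 0 0;0 0 0 0 0 -2.4 0;0 0 0 0 0 -3 0;0 0 0 0 0 -3 0;0 0 0 0 0 0 0;0 0 0 0 0 0 0"

```text
time_s: 56.45
eef_pos: [0.5115, 0.1302, 0.357]
eef_rot: [-0.001, 0.654, 0.757, -0.001]
wrist_force: [0.9, -0.4, -1.6]
opening: 0.102
```

Run:
```python
from h import *
import go
go.d([.5787,-.1716,.302],1.7168)
S=Cam("side")
crop(S,200,120,340,260,4.2,"s26.png")
```

```text
rz 0.0 shift x,y,z cm [-30.83   2.26   0.11] | tilt z [-0.002 -0.    -1.   ] tcp [0.5115 0.1302 0.357 ] ang 1.717 F [ 0.9 -0.4 -1.6] open 0.102 t 56.5 q [ 0.02  0.03  1.66 -0.    1.45 -1.69]
```

View pics/s26.png

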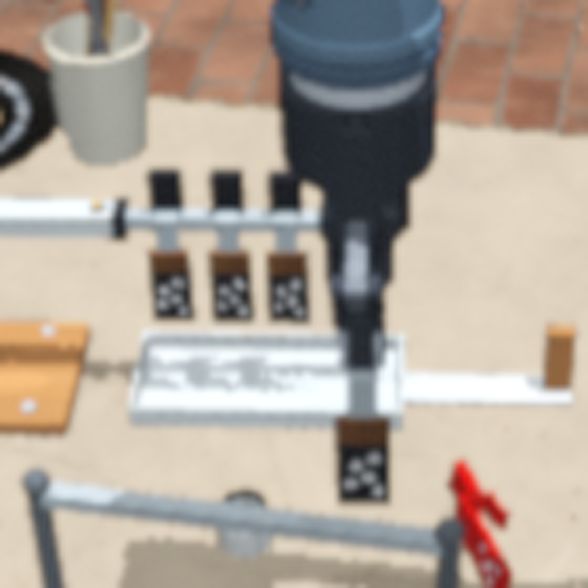

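Call:
move_arm:
  rows: "-1 0.2 0 0 0 0 0;-2 0.2 0 0 0 0 0;-2 0.2 0 0 0 0 0;-2 0.2 0 0 0 0 0;-2 0.2 0 0 0 0 0;-2 0.2 0 0 0 0 0;-2 0.2 0 0 0 0 0;-2 0.2 0 0 0 0 0;-2 0.2 0 0 0 0 0;-2 0.2 0 0 0 0 0;-2 0.2 0 0 0 0 0;-2 0.2 0 0 0 0 0;-2 0 0 0 0 0 0;-2 0 0 0 0 0 0;-2 0 0 0 0 0 0;-1.9 0 0 0 0 0 0;0 0 0 0 0 0 0;0 0 0 0 0 0 0;0 0 0 0 0 0 0"

```text
time_s: 58.4
eef_pos: [0.5809, -0.1715, 0.3578]
eef_rot: [-0.0, 0.653, 0.757, 0.0]
wrist_force: [-0.2, -0.1, -1.0]
opening: 0.106
```

Run:
```python
import go
go.d([.5807,-.1713,.185],1.7168)
```

```text
rz 0.1 shift x,y,z cm [ 0.02 -0.02 11.89] | tilt z [-0.  0. -1.] tcp [ 0.5809 -0.1715  0.3578] ang 1.719 F [-0.2 -0.1 -1. ] open 0.106 t 58.4 q [-0.48  0.21  1.46  0.    1.47 -2.2 ]
```

Call:
move_arm:
  rows: "0 0 1 0 0 0 0;0 0 1 0 0 0 0;0 0 1 0 0 0 0;0 0 1 0 0 0 0;0 0 1 0 0 0 0;0 0 1 0 0 0 0;0 0 1 0 0 0 0;0 0 1 0 0 0 0;0 0 0 0 0 0 0;0 0 0 0 0 0 0"

```text
time_s: 59.4
eef_pos: [0.581, -0.1719, 0.2777]
eef_rot: [-0.0, 0.653, 0.757, -0.0]
wrist_force: [-0.0, 0.2, -1.0]
opening: 0.1
```

Run:
```python
from h import *
import go
go.d([.5807,-.1713,.185],1.7168)
S=Cam("side")
crop(S,190,110,350,230,4.5,"s27.png")
```

```text
rz 0.1 shift x,y,z cm [ 0.07 -0.02  3.88] | tilt z [-0.  0. -1.] tcp [ 0.581  -0.1719  0.2777] ang 1.718 F [-0.   0.2 -1. ] open 0.1 t 59.4 q [-0.48  0.27  1.55  0.    1.32 -2.2 ]
```

View pics/s27.png

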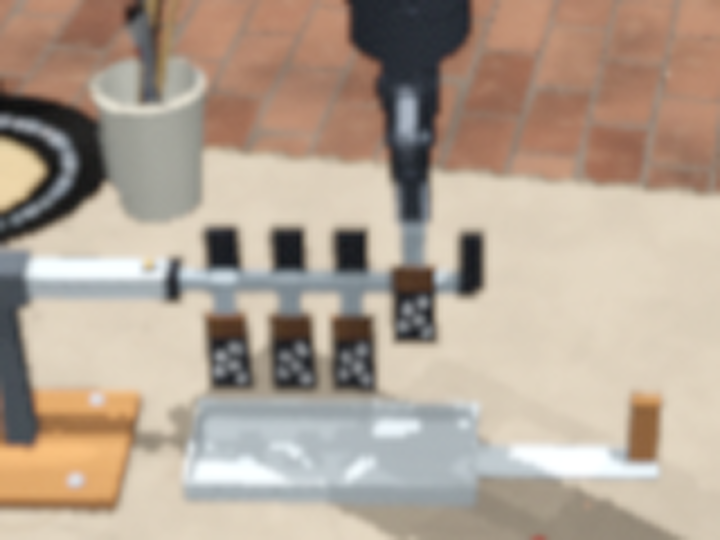

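Call:
move_arm:
  rows: "0.1 0 0.8 0 0 0 0;0 0 0.8 0 0 0 0;0 0 0.8 0 0 0 0;0 0 0.8 0 0 0 0;0 0 0.5 0 0 0 0;0 0 0.3 0 0 0 0;0 0 0 0 0 0 0;0 0 0 0 0 0 0"

```text
time_s: 60.25
eef_pos: [0.5808, -0.1708, 0.2385]
eef_rot: [0.0, 0.653, 0.757, 0.0]
wrist_force: [-2.9, 1.4, 5.4]
opening: 0.108
```

Run:
```python
from h import *
import go
go.d([.5807,-.1713,.185],1.7168)
S=Cam("side")
crop(S,190,110,350,230,4.5,"s28.png")
```

```text
rz 0.1 shift x,y,z cm [-0.04 -0.02 -0.04] | tilt z [ 0.  0. -1.] tcp [ 0.5808 -0.1708  0.2385] ang 1.718 F [-2.9  1.4  5.4] open 0.108 t 60.2 q [-0.48  0.31  1.59  0.    1.24 -2.2 ]
```

View pics/s28.png

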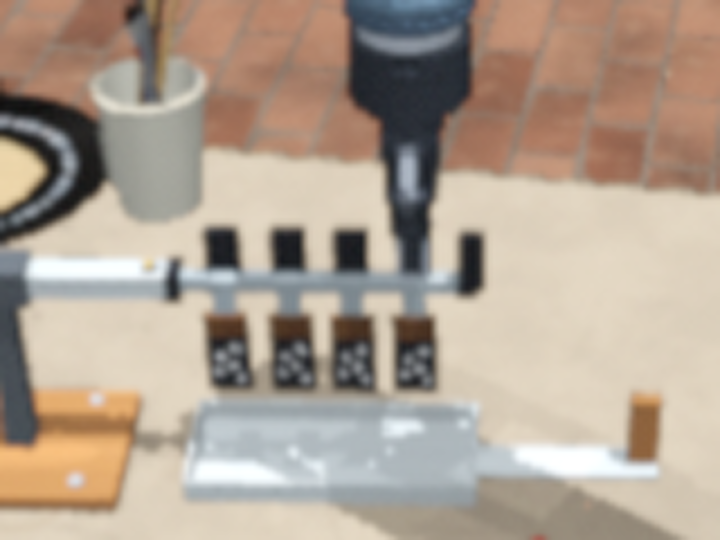

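Seated. I'll release, retreat up and away, then check.

Call:
move_arm:
  rows: "0 0 0 0 0 0 0.15;0 0 0 0 0 0 0.25;0 0 0 0 0 0 0.4;0 0 0 0 0 0 0.6;0 0 0 0 0 0 0.6;0 0 -1 0 0 0 0.6;0 0 -2 0 0 0 0.6;0 0 -3 0 0 0 0.6;0 0 -3 0 0 0 0.6;3 0 -1 0 0 0 0.6;3 0 0 0 0 0 0.6;3 -2 0 0 0 0 0.6;3 -2 0 0 0 0 0.6;3 -2 0 0 0 0 0.6;3 -2 0 0 0 0 0.6;3 -2 0 0 0 0 0.6;3 -2 0 0 0 0 0.6;3 -2 0 0 0 0 0.6;3 -2 0 0 0 0 0.6;0 0 0 0 0 0 0.6"

```text
time_s: 62.3
eef_pos: [0.3763, 0.1046, 0.3387]
eef_rot: [0.0, 0.652, 0.758, 0.001]
wrist_force: [0.4, -0.4, -0.0]
opening: 0.597
```

Call:
move_arm:
  rows: "0 0 0 0 0 0 0.6;0 0 0 0 0 0 0.6;0 0 0 0 0 0 0.6;0 0 0 0 0 0 0.6;0 0 0 0 0 0 0.6;0 0 0 0 0 0 0.6;0 0 0 0 0 0 0.6;0 0 0 0 0 0 0.6"

```text
time_s: 63.1
eef_pos: [0.3785, 0.1023, 0.3378]
eef_rot: [-0.0, 0.653, 0.757, -0.0]
wrist_force: [0.2, -0.6, -0.0]
opening: 0.601
```

Run:
```python
from fit0 import *
import go
go.d([.5,.1,.25])
pn=np.array([.640,-.1626,.146])
B=[(pn,(-.1,.1,-.045,.045,0,.018)),(pn,(-.226,-.204,-.006,.006,.018,.062))]
over(T,0,B,280,120,400,300,3.3,"o11.png"); over(S,0,B,200,140,360,230,5,"o12.png"); cv2.imwrite("pics/fullT.png",T.img)
```

```text
rz -0.0 shift x,y,z cm [-2.01 11.99  3.4 ] | tilt z [-0. -0. -1.] tcp [0.3785 0.1023 0.3379] ang 1.718 F [-0.3  0.4 -0.8] open 0.6 t 63.2 q [-0.04 -0.29  1.99 -0.    1.45 -1.76]
```

View pics/o11.png

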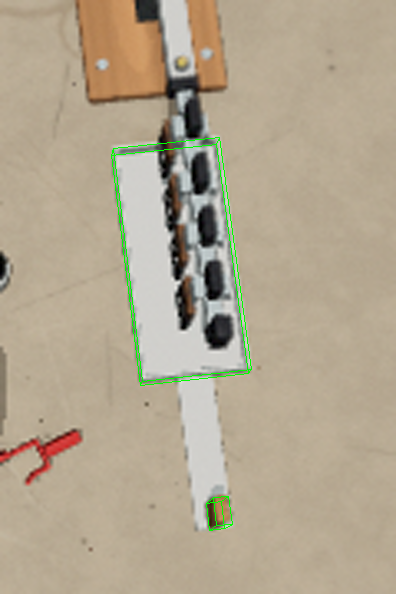

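View pics/o12.png

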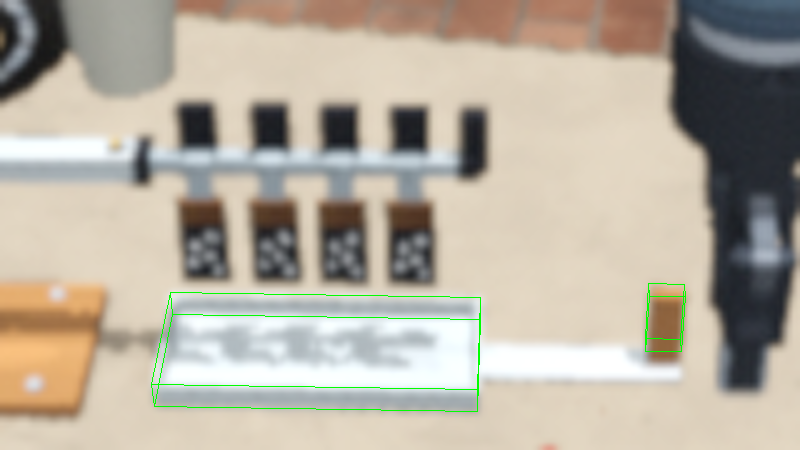

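View pics/fullT.png

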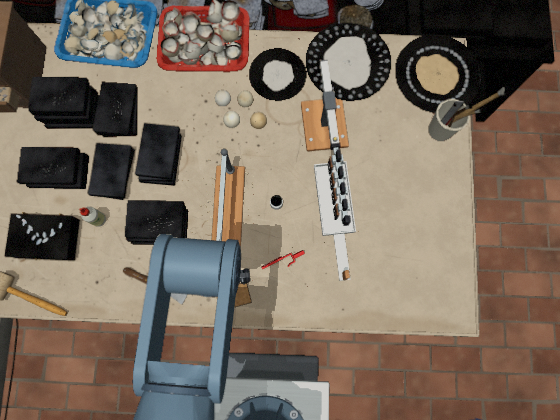

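Everything is in place. The four boards hang on the bar at side crop x of about 200, 272, 342 and 410. The brass button is out at (115,145), and the pan matches the target overlay in both views. I'm handing in.

```bash
python3 -c "
from bench import ctrl
print(ctrl.hand_in())"
```

```text
the job is handed in; nothing more can be done
None
```

The job is done and handed in at about 63 s. The hand-in gives no verdict, so this rests on my own last checks.

- **Bar:** I drew it out until the brass lock button rose. Pushing back met about 34 N with no slide, and the button still shows in the last pictures.
- **Pan:** I slid it under the drawn-out bar with its handle towards the robot. It was knocked about 4 cm aside after the first board was hung. I moved it back after the second board, and in the last pictures both views match the target outline to within about 2 mm, which is also the limit of the camera calibration.
- **Boards:** all four test boards were lifted off the rack and hang by their hooks over the bar. None was dropped, and the rack is empty.
- **Left alone:** I never reached for the red look-alike, ink pot, scraper or sanding block. The look-alike and ink pot show in place in the last top view. The arm hides most of the scraper and block there, so I did not check those two at the end.

No check failed. The bar's angle first measured 0.134 rad in the pictures and 0.146 rad from the pull. I used 0.146, and the later pictures agreed with it.

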